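# Lay out the cheeses in the ripening drawer

### The job

Pull the ripening drawer open by its handle, spread out the heap of waxed cheeses inside, and put every new cheese from the orange board in with them, so that all lie flat in a single layer with at least 8 mm of clear air between any two. Then push the drawer gently and fully home, without slamming it, and leave the tins, jar, boxes and bowl where they are.

Things in the scene. Friction and masses are not known exactly. Their poses are not given: they have to be found in the camera images.
- cabinet: white metal drawer unit fixed to the table, 385 mm wide (its y), 104 mm high, with one drawer. Origin on the table top, 100 mm in front of the plane of the closed drawer's grey front; its x axis points from the robot's side into the unit, so the drawer is pulled along its -x. The unit's top plate starts 15 mm behind that plane and is 230 mm deep; fixed cartons, 40 mm high, lie on its rear part
- drawer (a joint): how far the drawer is pulled out: 0 = fully home, 0.23 m = fully open (stop). It starts ajar, 55 to 70 mm out. It slides with a friction of about 1.5 N and stays where it is left; it has no spring or latch
- drawer_handle (a point): middle of the drawer's dark handle bar, a level bar 12 mm thick and 140 mm long along the unit's y, 45 mm in front of the grey front and 78 mm above the table; it moves with the drawer. The grey front's top edge is 86 mm above the table
- drawer_floor (a point): middle of the front edge of the drawer's inner floor, against the inside of the grey front (18 mm above the table), axes as the drawer unit's; it moves with the drawer. Inside it is 220 mm along x (0 to +220 mm) and 350 mm along y (-175 to +175 mm); sides and back are 55 mm high and 6 mm thick, the front 15 mm thick. Fully open, its whole inside is clear of the unit's top plate (underside 94 mm above the table)
- board: flat orange delivery board fixed to the table, 200 x 220 mm (x, y) and 5 mm thick; origin at the centre of its underside. The drawer unit and the board trade sides (left, right) from run to run
- cheese_a: small waxed cheese, a round flat puck 60 mm in diameter and 36 mm high, 0.08 to 0.17 kg, one of a heap of four (always present) that starts in the drawer, which is only ajar: three touching in a triangle and one lying on top of them, red wax; origin at its centre, z axis through its round faces. Either face may be up
- cheese_b: small waxed cheese, a round flat puck 60 mm in diameter and 36 mm high, 0.08 to 0.17 kg, one of a heap of four (always present) that starts in the drawer, which is only ajar: three touching in a triangle and one lying on top of them, yellow wax; origin at its centre, z axis through its round faces. Either face may be up
- cheese_c: small waxed cheese, a round flat puck 60 mm in diameter and 36 mm high, 0.08 to 0.17 kg, one of a heap of four (always present) that starts in the drawer, which is only ajar: three touching in a triangle and one lying on top of them, red wax; origin at its centre, z axis through its round faces. Either face may be up
- cheese_d: small waxed cheese, a round flat puck 60 mm in diameter and 36 mm high, 0.08 to 0.17 kg, one of a heap of four (always present) that starts in the drawer, which is only ajar: three touching in a triangle and one lying on top of them, yellow wax; origin at its centre, z axis through its round faces. Either face may be up
- cheese_e: small waxed cheese, a round flat puck 60 mm in diameter and 36 mm high, 0.08 to 0.17 kg, one of the two or three new ones that start flat on the orange board, red wax; origin at its centre, z axis through its round faces. Either face may be up. None (absent) in runs that have fewer new cheeses
- cheese_f: small waxed cheese, a round flat puck 60 mm in diameter and 36 mm high, 0.08 to 0.17 kg, one of the two or three new ones that start flat on the orange board, yellow wax; origin at its centre, z axis through its round faces. Either face may be up. None (absent) in runs that have fewer new cheeses
- cheese_g: small waxed cheese, a round flat puck 60 mm in diameter and 36 mm high, 0.08 to 0.17 kg, one of the two or three new ones that start flat on the orange board, red wax; origin at its centre, z axis through its round faces. Either face may be up. None (absent) in runs that have fewer new cheeses
- tin: green tin, 52 mm in diameter, 70 mm high, standing on a far corner of the orange board; not part of the job, must stay where it is; origin at the centre of its underside
- jar: jar, 60 mm in diameter, 80 mm high, on the table beyond the board; not part of the job, must stay where it is; origin at the centre of its underside
- carton: cardboard carton 60 x 90 x 70 mm on the table beyond the board; not part of the job, must stay where it is; origin at the centre of its underside
- big_tin: yellow tin, flat, 80 mm in diameter, 45 mm high, on the table between the board and the robot; not part of the job, must stay where it is; origin at the centre of its underside
- bowl_blue: open blue bowl, 90 mm in diameter, 40 mm high, on the table at the robot's left; not part of the job, must stay where it is; origin at the centre of its underside
- tea_box: green box 60 x 110 x 40 mm on the table at the robot's right; not part of the job, must stay where it is; origin at the centre of its underside

How it is judged:
By the outcome, as a careful person would: the job done as asked, in the order asked, and still so for the second after the job is handed in, with the robot touching nothing.
Of cheese_e, cheese_f, cheese_g only 2 to 3 are there at a start; the rules pass over those that are not, and their reading is None.
At some moment in a run one of cheese_e, cheese_f, cheese_g may be knocked a few centimetres aside while the robot is not near it.
Once in a run the grip may slacken for a moment while it holds something.
It also fails if it takes over 210 s, if anything falls off the work surface, if the arm or the gripper's body presses on something with over 40 N, if the wrist force passes 120 N, or if a joint passes its speed limit or range.

### The arm

A 7-joint arm with a two-finger parallel gripper is mounted at the origin on the work surface. World frame = base frame: x ahead of the robot, y to its left, z up, the work surface at z = 0. Lengths are in m, angles in rad, forces in N, time in s.
With the tool pointing down it reaches from about 0.425 to 1.025 m from the base axis. Payload 3.6 kg.
Tool frame: the origin (TCP) lies between the finger pads; the fingertips stand 25 mm ahead of it and the grasp point (between the pads) lies 6 mm ahead of it (tip_reach is the distance from the TCP to the fingertips, in m); z points along the fingers, y is the direction in which the jaws open and shut (so a half turn about z gives the same grasp; the last joint's range is limited). The gripper opens to 85 mm and grips with 20 to 120 N. Pads are 22 mm wide; open, the fingers measure 114 mm over their backs; the gripper's body (76 mm by 85 mm) begins 54 mm behind the grasp point. The pads swing forward as they close: fully open they stand 13 mm farther back than shut.
Start: joints at [-1.383, 0.591, 0.048, 1.609, -0.033, 0.943, -0.034], TCP at [0.201, 0.697, 0.256] pointing down, gripper open.
Joint ranges: [-2.69, 2.69], [-0.47, 2.24], [-1.27, 1.36], [0.19, 2.51], [-1.53, 4.68], [0.08, 2.07], [-3.09, 3.09]. Speed limits (rad/s): [2.57, 2.57, 3.14, 3.14, 3.14, 3.14, 3.14].

### API

Orientations are given as a 3x3 rotation matrix whose columns are the frame's x, y, z axes.
In Python, from workcell import * gives the robot as it stands.
- The arm moves only by the tool play_rows, never from a script. Its argument "motion" is one flat list of numbers, 7 for each row, row after row: the closure, from -1 (fully open) to 1 (shut), then the shift along the tool's x, y, z in mm, then the turn, a rotation vector about the tool's x, y, z in degrees. A call has 1 to 8 rows; each row is the pose to reach, as a shift and turn from the pose commanded when the call began, along the tool's axes at that moment; what a row does not reach only later rows make up. A row lasts 1/10 s, in which the tool goes at most 50 mm and 8.59 degrees, less where a joint would pass 70% of its speed; a pose out of reach is approached as far as the arm can. A call with a gripper value outside its range is refused whole. The fingers move at their own pace and stop on an object; "squeeze" is the grip in N (left out, the last holds). Time passes only in rows, so rows that repeat a pose let the fingers close. It gives the time, the measured TCP pose, the force and the opening at its end, in the units of the state.
- get_state(): the state, without advancing time (a new reading comes with each control period).
- capture(name): name is "scene" or "top" or "wrist"; returns the picture (400x640x3 uint8, blue, green, red); there is no depth.
- camera_model(name): a dict with "camera_matrix" (3x3 intrinsics, pixels), "R" (3x3) and "t" (3): a world point X has camera coordinates R X + t; the wrist camera has in their place "tool_from_camera" (4x4, takes a point from camera to tool coordinates, whose origin is the TCP and whose axes are the flange's). Camera axes: x right, y down, z forward; pixel columns grow to the right and rows downward; lengths in m; the calibration is good to about 2 mm. A picture is of the moment at which its call begins: read the wrist's pose just before it. camera_model takes no time and is no camera call.
- sign_off(): hands the job in, once; it reports no verdict.
The state is a dict: "t": time; "q": joint angles; "qvel": joint speeds; "joint_efforts": joint torques, N m; "eef_pos": TCP position; "tool_rot": TCP orientation; "ft_force": force on the tool from outside, world axes, zero at the start; "ft_torque": the same for the moment, N m; "finger_gap": finger opening in m.
Only numpy, scipy, OpenCV 4.12 (cv2) and the standard library are available. Lean on these libraries where they do the work, as an engineer would, in place of code of your own. Each camera call takes 0.05 s, during which the arm holds its last target.

## Working session

There is one attempt and no reset: what is moved stays moved. The work goes in short steps, Python scripts to look and compute and a tool call to move; the robot and the scene stay as the last step left them, time stands still between calls to the robot, and variables do not carry over. Pictures are saved under pics/ and viewed, and the job is handed in when it is done.

Besides the shell and the picture viewer there is one more tool, called after ">>>" as a command line: name --argument value ..., lists and objects as JSON in quotes. play_rows: Moves the arm, as the interface text tells. Its arguments: {"type":"object","properties":{"motion":{"type":"array"},"squeeze":{"type":"number"}},"required":["motion"]}

```bash
ls -la; mkdir -p pics
python3 - <<'E'
from workcell import *
import cv2
s=get_state()
for k,v in s.items(): print(k,v)
for n in ["scene","top","wrist"]:
    print(n,camera_model(n)); cv2.imwrite(f"pics/a_{n}.png",capture(n))
E
```

```text
total 12
drwxr-xr-x  3 agent agent 4096 Dec  7 14:15 .
drwxr-xr-x 23 root  root  4096 Dec  7 14:15 ..
drwxr-xr-x  2 agent agent 4096 Dec  7 14:15 pics
t 0.0
q [-1.38351895  0.5921285   0.04827459  1.60985871 -0.03331728  0.94268506
 -0.03369599]
qvel [-1.43081229e-03 -4.37786871e-05 -4.30879389e-04 -6.95859675e-04
 -2.62619783e-04  1.15003139e-03 -1.22611407e-03]
joint_efforts [-3.51973031e-04 -5.48697925e+01  1.54633474e+00 -1.98122871e+01
  9.37505654e-03  8.86734459e-03 -8.96925627e-07]
eef_pos [0.20065418 0.69586148 0.25511983]
tool_rot [[-9.60866489e-01  2.77011382e-01 -5.32700983e-04]
 [ 2.77011876e-01  9.60863949e-01 -2.21195441e-03]
 [-1.00883379e-04 -2.27295737e-03 -9.99997412e-01]]
ft_force [-0.80778247  0.27658112  0.35113417]
ft_torque [ 0.00701237  0.02678052 -0.01171781]
finger_gap 0.08582605992624966
scene {'camera_matrix': array([[464.91862781,   0.        , 320.46318737],
       [  0.        , 464.91862781, 203.25008341],
       [  0.        ,   0.        ,   1.        ]]), 'R': array([[ 0.80656571,  0.59110208, -0.00707624],
       [ 0.38780727, -0.53812624, -0.7483
[... 331 characters left out ...]
526168],
       [-0.98520757, -0.01694906, -0.170525  ],
       [ 0.17040548,  0.00827226, -0.9853393 ]]), 't': array([-0.01893267,  0.57662164,  1.11166135])}
wrist {'camera_matrix': array([[355.88818308,   0.        , 317.88454072],
       [  0.        , 355.88818308, 195.54833723],
       [  0.        ,   0.        ,   1.        ]]), 'tool_from_camera': array([[-1.93691599e-04, -9.64554947e-01, -2.63882012e-01,
         6.68114359e-02],
       [ 9.99999937e-01, -1.08052111e-04, -3.39050730e-04,
         7.38603588e-05],
       [ 2.98520050e-04, -2.63882061e-01,  9.64554907e-01,
        -1.18399464e-01],
       [ 0.00000000e+00,  0.00000000e+00,  0.00000000e+00,
         1.00000000e+00]])}
```

View pics/a_scene.png

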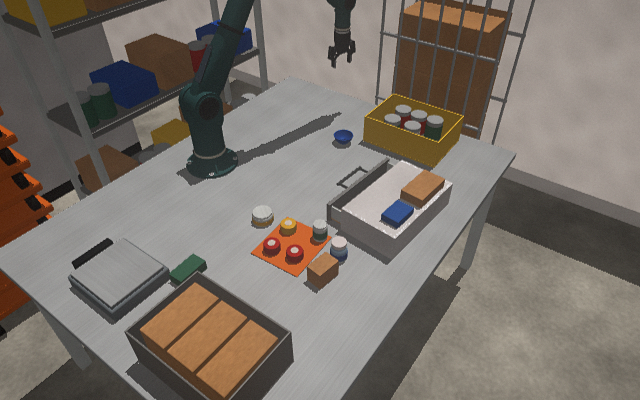

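View pics/a_top.png

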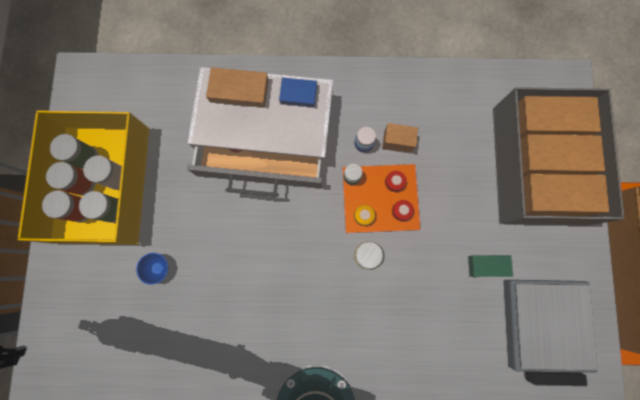

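View pics/a_wrist.png

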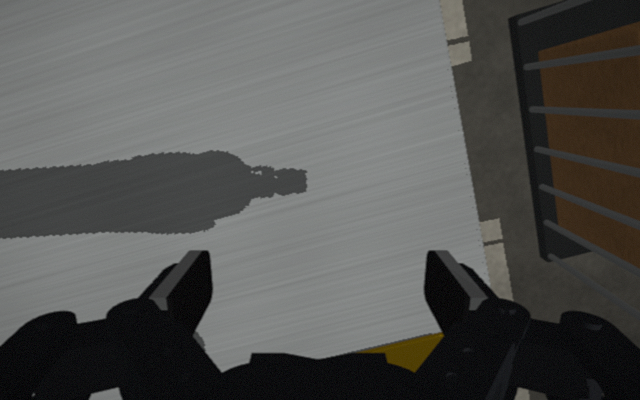

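```bash
cat > h.py <<'E'
from workcell import *
import numpy as np, cv2
def ray(cam,uv,z,st=None):
    m=camera_model(cam); K=m["camera_matrix"]
    d=np.linalg.inv(K)@np.array([uv[0],uv[1],1.])
    if cam=="wrist":
        st=st or get_state(); T=np.array(m["tool_from_camera"]); Rt=np.array(st["tool_rot"])
        o=np.array(st["eef_pos"])+Rt@T[:3,3]; D=Rt@T[:3,:3]@d
    else:
        R=m["R"]; o=-R.T@m["t"]; D=R.T@d
    return o+D*(z-o[2])/D[2]
def proj(cam,X,st=None):
    m=camera_model(cam); K=m["camera_matrix"]; X=np.array(X,float)
    if cam=="wrist":
        st=st or get_state(); T=np.array(m["tool_from_camera"]); Rt=np.array(st["tool_rot"])
        c=T[:3,:3].T@(Rt.T@(X-np.array(st["eef_pos"]))-T[:3,3])
    else: c=m["R"]@X+m["t"]
    p=K@c; return p[:2]/p[2]
def go(x,y,z,yaw=None,ydir=None):
    """print tool shift (mm) and turn (deg rotvec) to reach TCP xyz, pointing down, tool y axis along world direction ydir(deg)"""
    from scipy.spatial.transform import Rotation as Ro
    s=get_state(); R=np.array(s["tool_rot"]); p=np.array(s["eef_pos"])
    sh=R.T@(np.array([x,y,z])-p)*1000
    best=None
    for k in (0,180):
        a=np.radians(ydir+k); yv=np.array([np.cos(a),np.sin(a),0]); zv=np.array([0,0,-1.]); xv=np.cross(yv,zv)
        G=np.column_stack([xv,yv,zv]); rv=Ro.from_matrix(R.T@G).as_rotvec(degrees=True)
        if best is None or np.linalg.norm(rv)<np.linalg.norm(best): best=rv
        print("opt",k,"shift",sh.round(1),"turn",rv.round(2))
    print("now",p.round(4),"q",np.round(s["q"],2),"F",np.round(s["ft_force"],1),"gap",round(s["finger_gap"],4),"t",s["t"])
E
python3 - <<'E'
import cv2
im=cv2.imread("pics/a_top.png")
cv2.imwrite("pics/b1.png",cv2.resize(im[55:205,180:350],None,fx=4,fy=4,interpolation=cv2.INTER_CUBIC))
cv2.imwrite("pics/b2.png",cv2.resize(im[115:280,330:440],None,fx=3.5,fy=3.5,interpolation=cv2.INTER_CUBIC))
E
```

```text
(no output)
```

View pics/b1.png

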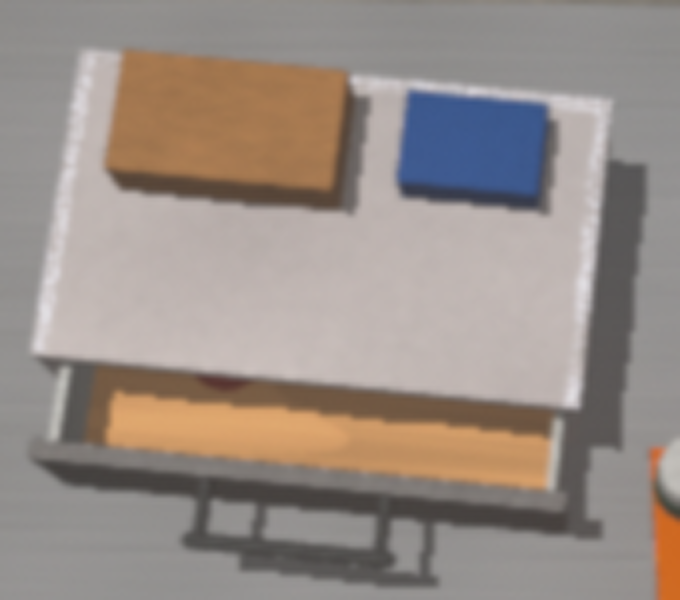

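View pics/b2.png

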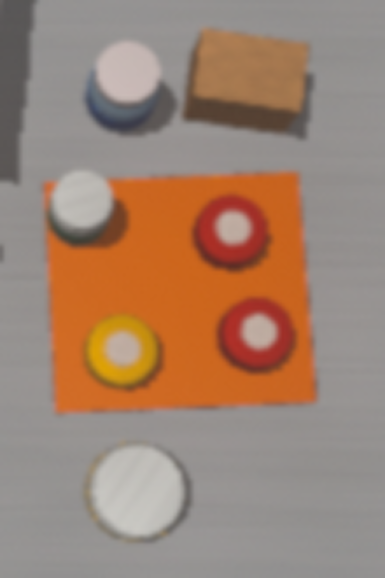

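Run:
```python
from h import *
f=lambda u,v:(180+u/4-.4,55+v/4-.4)
P={}
for n,u,v,z in [("FL",35,354,.104),("FR",580,408,.104),("BR",610,100,.104),("BL",82,50,.104),("hL",187,540,.08),("hR",390,560,.08),("frL",32,440,.086),("frR",566,494,.086)]:
    P[n]=ray("top",f(u,v),z); print(n,P[n].round(4))
d=lambda a,b:np.linalg.norm(P[a]-P[b])
print(d("FL","FR"),d("BL","BR"),d("FL","BL"),d("hL","hR"),d("frL","frR"))
for a,b in [("FL","FR"),("BL","BR"),("hL","hR"),("frL","frR")]:
    v=P[b]-P[a]; print("yaw",np.degrees(np.arctan2(v[0],-v[1])))
```

```text
FL [0.7208 0.3681 0.104 ]
FR [ 0.6881 -0.0137  0.104 ]
BR [ 0.917  -0.0313  0.104 ]
BL [0.9498 0.3511 0.104 ]
hL [0.5948 0.2599 0.08  ]
hR [0.583  0.1172 0.08  ]
frL [0.6635 0.3719 0.086 ]
frR [ 0.6309 -0.0049  0.086 ]
0.3831795786332608 0.3837796338815149 0.2296017593624007 0.14321914215488848 0.37819984100162135
yaw -4.89568990901686
yaw -4.895777496663211
yaw -4.724747923807878
yaw -4.942555095547797
```

Run:
```python
from h import *
go(.589,.1886,.16,ydir=-4.9)
```

```text
opt 0 shift [-513.6 -379.8   96.1] turn [-8.000e-02  7.000e-02  7.881e+01]
opt 180 shift [-513.6 -379.8   96.1] turn [-8.0000e-02 -9.0000e-02 -1.0119e+02]
now [0.2007 0.696  0.2554] q [-1.38  0.59  0.05  1.61 -0.03  0.94 -0.03] F [ 0.1 -0.1  0.8] gap 0.0852 t 0.15
```

>>> play_rows --motion '[0,-39,-29,0,0,0,6,0,-78,-58,0,0,0,12,0,-117,-87,0,0,0,18,0,-156,-116,0,0,0,24,0,-195,-145,0,0,0,30,0,-234,-174,0,0,0,36,0,-273,-203,0,0,0,42,0,-312,-232,0,0,0,48]' --squeeze 40

```text
t: 0.95
eef_pos: [0.4372, 0.3855, 0.2563]
tool_rot: [[-0.433, 0.901, -0.0], [0.901, 0.433, 0.0], [0.0, -0.0, -1.0]]
ft_force: [0.4, 0.6, 0.4]
finger_gap: 0.0427
```

Run:
```python
from h import *
go(.589,.1886,.16,ydir=-4.9)
```

```text
opt 0 shift [-243.3   51.5   96.3] turn [-0.   -0.   30.58]
opt 180 shift [-243.3   51.5   96.3] turn [ 0.0000e+00 -1.0000e-02 -1.4942e+02]
now [0.4372 0.3855 0.2563] q [-1.02  0.43  0.3   1.95 -0.17  0.79 -0.18] F [0.4 0.6 0.4] gap 0.0427 t 0.95
```

>>> play_rows --motion '[0,-41,9,16,0,0,5,0,-81,17,32,0,0,10,0,-122,26,48,0,0,15,0,-162,34,64,0,0,20,0,-203,43,80,0,0,26,0,-243,51,96,0,0,30.6,0,-243,51,96,0,0,30.6]'

```text
t: 1.65
eef_pos: [0.5911, 0.1831, 0.1587]
tool_rot: [[0.093, 0.996, 0.001], [0.996, -0.093, -0.006], [-0.006, 0.001, -1.0]]
ft_force: [-0.3, -0.0, 0.2]
finger_gap: 0.0426
```

Run:
```python
from h import *
go(.589,.1886,.084,ydir=-4.9)
for n in ["top","wrist"]: cv2.imwrite(f"pics/c_{n}.png",capture(n))
```

```text
opt 0 shift [ 5.8 -2.7 74.7] turn [ 0.07  0.34 -0.42]
opt 180 shift [ 5.8 -2.7 74.7] turn [ 5.3000e-01 -1.0000e-01  1.7958e+02]
now [0.5911 0.1831 0.1587] q [-0.64  0.61  0.39  1.94 -0.35  0.66 -0.13] F [-0.3 -0.   0.2] gap 0.0426 t 1.65
```

View pics/c_wrist.png

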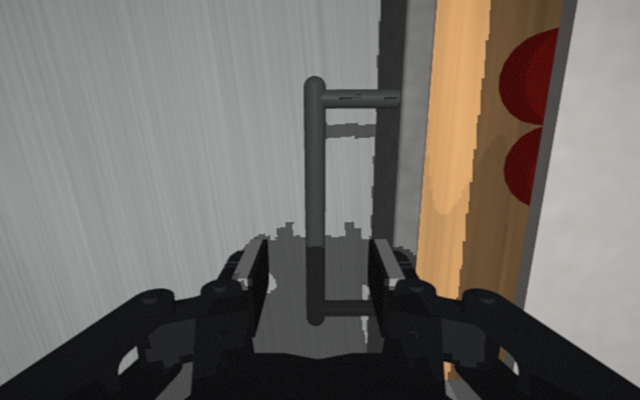

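Run:
```python
from h import *
print(ray("wrist",(314,84),.084),ray("wrist",(316,320),.084))
```

```text
[0.59262736 0.26329867 0.084     ] [0.58159162 0.12277256 0.084     ]
```

>>> play_rows --motion '[0,3,-2,25,0,0,0,0,7,-4,50,0,0.3,0,0,7,-4,75,0,0.3,0,0,7,-4,75,0,0.3,0,0.9,7,-4,75,0,0.3,0,0.9,7,-4,75,0,0.3,0,0.9,7,-4,75,0,0.3,0,0.9,7,-4,75,0,0.3,0]'

```text
t: 2.55
eef_pos: [0.5866, 0.1992, 0.087]
tool_rot: [[0.082, 0.997, 0.004], [0.997, -0.082, 0.007], [0.007, 0.003, -1.0]]
ft_force: [0.1, 0.6, 4.2]
finger_gap: 0.0104
```

Run:
```python
from h import *
# remaining pull
x=np.array([np.cos(np.radians(-4.9)),np.sin(np.radians(-4.9))])
s=get_state();p=np.array(s["eef_pos"][:2]); e=np.array([.6447,.1823])-.228*x
print((p-e)@x)
go(e[0],e[1],s["eef_pos"][2],ydir=-4.9)
```

```text
0.16862617710136713
opt 0 shift [ -11.2 -168.7   -0.7] turn [ 0.19 -0.42  0.22]
opt 180 shift [ -11.2 -168.7   -0.7] turn [   0.66    0.3  -179.78]
now [0.5866 0.1992 0.087 ] q [-0.61  0.71  0.31  1.97 -0.42  0.52 -0.09] F [0.1 0.6 4.2] gap 0.0104 t 2.55
```

>>> play_rows --motion '[0.9,0,-3,0,0,0,0,0.9,0,-9,0,0,0,0,0.9,0,-18,0,0,0,0,0.9,0,-29,0,0,0,0,0.9,0,-41,0,0,0,0,0.9,0,-53,0,0,0,0,0.9,0,-65,0,0,0,0,0.9,0,-77,0,0,0,0]'

```text
t: 3.35
eef_pos: [0.5104, 0.2058, 0.087]
tool_rot: [[0.082, 0.997, 0.006], [0.997, -0.082, 0.008], [0.008, 0.005, -1.0]]
ft_force: [2.0, 1.5, 8.8]
finger_gap: 0.0104
```

>>> play_rows --motion '[0.9,0,-12,0,0,0,0,0.9,0,-24,0,0,0,0,0.9,0,-36,0,0,0,0,0.9,0,-48,0,0,0,0,0.9,0,-60,0,0,0,0,0.9,0,-71,0,0,0,0,0.9,0,-79,0,0,0,0,0.9,0,-84,0,0,0,0]'

```text
t: 4.15
eef_pos: [0.4262, 0.2131, 0.0869]
tool_rot: [[0.081, 0.997, 0.005], [0.997, -0.081, 0.009], [0.009, 0.004, -1.0]]
ft_force: [1.6, 3.1, 11.8]
finger_gap: 0.0106
```

>>> play_rows --motion '[0.9,0,-3,0,0,0,0,0.9,0,-6,0,0,0,0,0.9,0,-6,0,0,0,0]'

```text
t: 4.45
eef_pos: [0.4201, 0.2135, 0.0869]
tool_rot: [[0.081, 0.997, 0.004], [0.997, -0.081, 0.009], [0.009, 0.004, -1.0]]
ft_force: [0.2, 3.0, 13.5]
finger_gap: 0.0109
```

Run:
```python
from h import *
x=np.array([np.cos(np.radians(-4.9)),np.sin(np.radians(-4.9))])
s=get_state();p=np.array(s["eef_pos"][:2]); e=np.array([.6447,.1823])-.228*x
print((p-e)@x)
go(e[0],e[1],s["eef_pos"][2],ydir=-4.9)
cv2.imwrite(f"pics/d_top.png",cv2.resize(capture("top")[60:300,150:450],None,fx=2.6,fy=2.4))
```

```text
0.0015568881645882508
opt 0 shift [-11.9  -1.6  -0.1] turn [ 0.2  -0.51  0.24]
opt 180 shift [-11.9  -1.6  -0.1] turn [   0.79    0.32 -179.75]
now [0.4201 0.2135 0.0869] q [-0.74  0.59  0.24  2.3  -0.49  0.29 -0.15] F [ 0.2  3.  13.5] gap 0.0109 t 4.45
```

View pics/d_top.png

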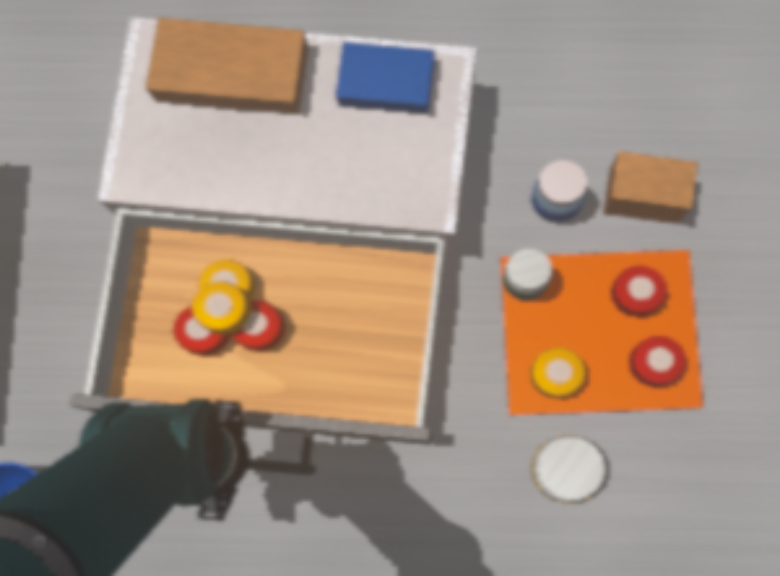

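>>> play_rows --motion '[0,0,0,0,0,0,0,0,0,0,0,0,0,0,0,0,0,-25,0,0,0,0,0,0,-60,0,0,0,0,0,0,-100,0,0,0,-0.8,0,30,-140,0,0,0,-0.8,0,60,-180,0,0,0,-0.8,0,60,-180,0,0,0]'

```text
t: 5.3
eef_pos: [0.4851, 0.206, 0.2706]
tool_rot: [[0.085, 0.996, 0.014], [0.996, -0.085, 0.01], [0.011, 0.013, -1.0]]
ft_force: [0.4, 0.1, -0.6]
finger_gap: 0.0766
```

Run:
```python
from h import *
go(.55,.22,.25,ydir=-4.9)
cv2.imwrite("pics/e_top_full.png",capture("top"))
cv2.imwrite("pics/e_scene.png",capture("scene"))
im=cv2.imread("pics/e_top_full.png")
cv2.imwrite(f"pics/e_top.png",cv2.resize(im[140:240,180:330],None,fx=5,fy=5,interpolation=cv2.INTER_CUBIC))
```

```text
opt 0 shift [19.2 63.2 21.7] turn [ 0.73 -0.62  0.04]
opt 180 shift [19.2 63.2 21.7] turn [   0.98    1.15 -179.95]
now [0.4851 0.206  0.2706] q [-0.9   0.36  0.53  2.07 -0.26  0.77 -0.29] F [ 0.4  0.1 -0.6] gap 0.0766 t 5.3
```

View pics/e_top.png

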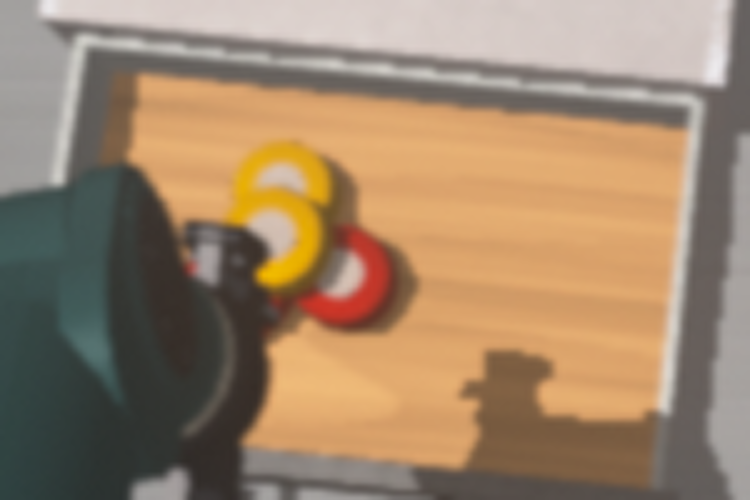

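```bash
cat >> h.py <<'E'
ex=np.array([np.cos(np.radians(-4.9)),np.sin(np.radians(-4.9)),0]); ey=np.array([-ex[1],ex[0],0])
O=np.array([.7045,.1772,.018])-.2285*ex
def dr(P): P=np.array(P); return np.round(np.array([(P-O)@ex,(P-O)@ey])*1000,1)
def wd(x,y,z=0): return O+(ex*x+ey*y)/1000+np.array([0,0,z/1000])
E
python3 - <<'E'
from h import *
g=lambda u,v:(150+(u+.5)/2.6-.5,60+(v+.5)/2.4-.5)
for n,u,v,z in [("topY",218,304,.09),("redR",257,323,.054),("redL",197,329,.054),("yB",225,278,.054)]:
    P=ray("top",g(u,v),z); print(n,P.round(4),dr(P))
# inner corners wall-top 73mm: back-left, back-right
for uv in [(137,216),(438,241),(119,212),(442,237)]:
    P=ray("top",g(*uv),.073); print(P.round(4),dr(P))
for uv in [(640,288),(659,359),(559,370)]:
    P=ray("top",g(*uv),.041); print("board",P.round(4))
P=ray("top",g(528,264),.075); print("tin",P)
P=ray("top",g(569,467),.045); print("bigtin",P)
P=ray("top",g(562,183),.08); print("jar",P)
E
```

```text
topY [0.6023 0.2379 0.09  ] [121.5  51.8]
redR [0.5873 0.2021 0.054 ] [109.6  14.8]
redL [0.5789 0.2677 0.054 ] [95.6 79.5]
yB [0.6416 0.2403 0.054 ] [160.4  57.5]
[0.7115 0.3373 0.073 ] [221.8 160.1]
[0.6862 0.0046 0.073 ] [ 225.  -173.5]
[0.7161 0.3575 0.073 ] [224.7 180.7]
[6.912e-01 4.000e-04 7.300e-02] [ 230.3 -177.3]
board [ 0.64   -0.2215  0.041 ]
board [ 0.5535 -0.2413  0.041 ]
board [ 0.5383 -0.1311  0.041 ]
tin [ 0.65926004 -0.09400275  0.075     ]
bigtin [ 0.42357806 -0.14153665  0.045     ]
jar [ 0.75790217 -0.13053868  0.08      ]
```

Run:
```python
from h import *
go(.602,.238,.20,ydir=-4.9)
```

```text
opt 0 shift [ 42.2 120.7  65.7] turn [-0.01 -0.31  0.16]
opt 180 shift [ 42.2 120.7  65.7] turn [ 4.9000e-01 -1.0000e-02 -1.7984e+02]
now [0.4782 0.2056 0.2655] q [-0.9   0.36  0.53  2.08 -0.27  0.77 -0.29] F [-1.2  1.2 -0.8] gap 0.077 t 5.4
```

>>> play_rows --motion '[-1,14,40,22,0,0,0,-1,28,80,44,0,0,0,-1,42,120,60,0,0,0,-1,42,120,60,0,0,0,-1,42,120,60,0,0,0]'

```text
t: 5.9
eef_pos: [0.5989, 0.2376, 0.2022]
tool_rot: [[0.082, 0.997, -0.006], [0.997, -0.082, 0.002], [0.002, -0.006, -1.0]]
ft_force: [-0.2, -0.5, -0.6]
finger_gap: 0.0856
```

Run:
```python
from h import *
s=get_state(); im=capture("wrist"); cv2.imwrite("pics/f_wrist.png",im); go(.602,.238,.20,ydir=-4.9)
```

```text
opt 0 shift [0.8 3.4 3.2] turn [-0.32 -0.14  0.19]
opt 180 shift [0.8 3.4 3.2] turn [   0.22   -0.51 -179.81]
now [0.5986 0.2375 0.2032] q [-0.76  0.59  0.46  1.85 -0.37  0.78 -0.18] F [-0.2  1.  -0.2] gap 0.0854 t 5.95
```

View pics/f_wrist.png

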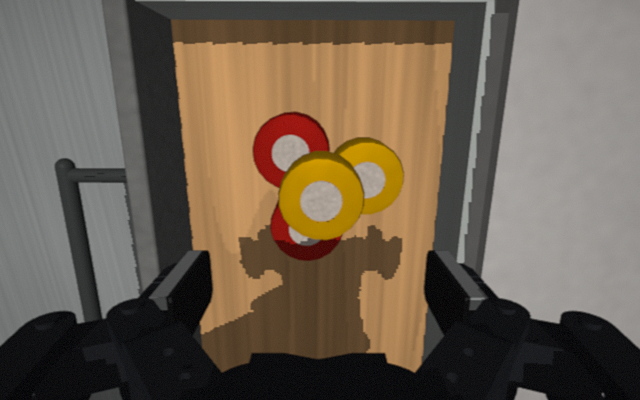

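Run:
```python
from h import *
for n,uv,z in [("topY",(321,202),.09),("redL",(290,152),.054),("yB",(367,180),.054)]:
    P=ray("wrist",uv,z); print(n,P.round(4),dr(P))
P=ray("wrist",(321,202),.09)
go(P[0],P[1],.087,ydir=-4.9)
```

```text
topY [0.5999 0.2365 0.09  ] [119.2  50.1]
redL [0.579  0.2671 0.054 ] [95.8 78.8]
yB [0.6359 0.2407 0.054 ] [154.7  57.5]
opt 0 shift [ -1.2   2.  116.2] turn [-0.32 -0.14  0.19]
opt 180 shift [ -1.2   2.  116.2] turn [   0.22   -0.51 -179.81]
now [0.5986 0.2375 0.2032] q [-0.76  0.59  0.46  1.85 -0.37  0.78 -0.18] F [-0.2  1.  -0.2] gap 0.0854 t 5.95
```

>>> play_rows --motion '[-1,0,1,40,0,0,0,-1,-1,2,80,-0.3,0,0,-1,-1,2,106,-0.3,0,0,-1,-1,2,115,-0.3,0,0,1,-1,2,115,-0.3,0,0,1,-1,2,115,-0.3,0,0,1,-1,2,115,-0.3,0,0,1,-1,2,115,-0.3,0,0]' --squeeze 50

```text
t: 6.75
eef_pos: [0.6044, 0.2382, 0.0924]
tool_rot: [[0.082, 0.997, 0.008], [0.997, -0.082, 0.006], [0.007, 0.008, -1.0]]
ft_force: [0.5, 0.3, 4.1]
finger_gap: 0.0584
```

Run:
```python
from h import *
P=wd(163,-85); go(P[0],P[1],.15,ydir=-4.9)
```

```text
opt 0 shift [-137.    39.4  -58.2] turn [ 0.46 -0.38  0.21]
opt 180 shift [-137.    39.4  -58.2] turn [   0.6     0.71 -179.78]
now [0.6044 0.2382 0.0924] q [-0.69  0.73  0.37  1.9  -0.46  0.58 -0.1 ] F [0.5 0.3 4.1] gap 0.0584 t 6.75
```

>>> play_rows --motion '[1,0,0,-20,0,0,0,1,0,0,-40,0,0,0,1,-45,13,-40,0,0,0,1,-90,26,-40,0,0,0,1,-137,39,-40,0.3,0,0,1,-137,39,-30,0.3,0,0,1,-137,39,-10,0.3,0,0,1,-137,39,10,0.3,0,0]'

```text
t: 7.55
eef_pos: [0.6319, 0.0977, 0.0806]
tool_rot: [[0.083, 0.997, 0.003], [0.997, -0.083, 0.006], [0.006, 0.002, -1.0]]
ft_force: [0.1, 0.1, -2.2]
finger_gap: 0.0583
```

Run:
```python
from h import *
P=wd(163,-85); go(P[0],P[1],.058,ydir=-4.9)
```

```text
opt 0 shift [ 0.2 -0.  22.6] turn [ 0.13 -0.34  0.13]
opt 180 shift [ 0.2 -0.  22.6] turn [   0.54    0.21 -179.87]
now [0.6319 0.0977 0.0806] q [-0.45  0.74  0.33  1.92 -0.45  0.55  0.11] F [ 0.1  0.1 -2.2] gap 0.0583 t 7.55
```

Lower until contact, then open to ~75 mm.

>>> play_rows --motion '[1,0,0,8,0,0,0,1,0,0,16,0,0,0,1,0,0,21,0,-0.3,0,1,0,0,23,0,-0.3,0,1,0,0,23,0,-0.3,0]'

```text
t: 8.05
eef_pos: [0.6313, 0.0986, 0.0572]
tool_rot: [[0.081, 0.997, 0.001], [0.997, -0.081, 0.0], [0.0, 0.0, -1.0]]
ft_force: [0.4, -0.1, -0.7]
finger_gap: 0.0584
```

>>> play_rows --motion '[1,0,0,1,0,0,0,-0.65,0,0,1,0,0,0,-0.65,0,0,1,0,0,0,-0.65,0,0,-10,0,0,0,-0.65,0,0,-40,0,0,0,-0.65,0,0,-80,0,0,0,-0.9,45,0,-120,0,0,0,-0.9,80,0,-140,0,0,0]'

```text
t: 8.85
eef_pos: [0.6401, 0.1755, 0.2014]
tool_rot: [[0.088, 0.996, 0.007], [0.996, -0.088, -0.0], [0.0, 0.007, -1.0]]
ft_force: [0.4, 0.6, -0.6]
finger_gap: 0.0812
```

Run:
```python
from h import *
go(.59,.24,.2,ydir=-4.9)
```

```text
opt 0 shift [ 59.9 -55.6   1. ] turn [ 0.37 -0.02 -0.13]
opt 180 shift [ 59.9 -55.6   1. ] turn [-4.0000e-02 -5.9000e-01  1.7987e+02]
now [0.6401 0.1755 0.2014] q [-0.64  0.61  0.46  1.82 -0.37  0.79 -0.09] F [ 0.4  0.6 -0.6] gap 0.0812 t 8.85
```

>>> play_rows --motion '[-0.9,15,-30,-15,0,0,0,-0.9,15,-40,-25,0,0,0,-0.9,15,-40,-25,0,0,0]'

```text
t: 9.15
eef_pos: [0.599, 0.1966, 0.2243]
tool_rot: [[0.08, 0.997, 0.004], [0.997, -0.08, 0.002], [0.002, 0.003, -1.0]]
ft_force: [-0.1, -0.2, 0.1]
finger_gap: 0.0813
```

Run:
```python
from h import *
im=capture("wrist"); cv2.imwrite("pics/g_wrist.png",im)
```

```text
(no output)
```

View pics/g_wrist.png

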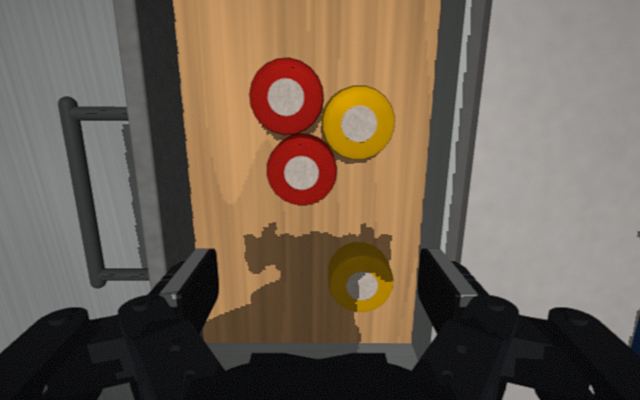

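Run:
```python
from h import *
for n,uv,z in [("redL",(286,97),.054),("yB",(360,124),.054),("redR",(302,173),.054),("placed",(365,287),.054)]:
    P=ray("wrist",uv,z); print(n,P.round(4),dr(P))
```

```text
redL [0.5809 0.2647 0.054 ] [97.9 76.6]
yB [0.6373 0.2393 0.054 ] [156.3  56.1]
redR [0.5877 0.2036 0.054 ] [109.8  16.3]
placed [0.6344 0.0945 0.054 ] [165.8 -88.4]
```

Run:
```python
from h import *
P=wd(110,16.3); go(P[0],P[1],.052,ydir=-19)
```

```text
opt 0 shift [  7.3 -13.  171.3] turn [ 0.18 -0.06 14.28]
opt 180 shift [  7.3 -13.  171.3] turn [ 9.0000e-02  2.6000e-01 -1.6572e+02]
now [0.5997 0.1952 0.2234] q [-0.72  0.55  0.48  1.87 -0.34  0.79 -0.14] F [ 0.4 -0.1 -0.6] gap 0.0812 t 9.2
```

>>> play_rows --motion '[-1,4,-6,30,0,0,5,-1,7,-13,60,0,0,10,-1,7,-13,90,0,0,14.3,-1,7,-13,125,0,0,14.3,-1,7,-13,150,0,0,14.3,-1,7,-13,165,0,0,14.3,-1,7,-13,171,0,0,14.3,-1,7,-13,171,0,0,14.3]'

```text
t: 10.0
eef_pos: [0.5871, 0.2028, 0.0504]
tool_rot: [[0.327, 0.945, -0.0], [0.945, -0.327, -0.001], [-0.001, 0.0, -1.0]]
ft_force: [0.1, 0.2, 0.3]
finger_gap: 0.0853
```

Run:
```python
from h import *
P=wd(110,16.3); go(P[0],P[1],.052,ydir=-19)
```

```text
opt 0 shift [ 0.9  0.4 -1.6] turn [ 0.01  0.05 -0.08]
opt 180 shift [ 0.9  0.4 -1.6] turn [ 8.0000e-02 -1.0000e-02  1.7992e+02]
now [0.5871 0.2028 0.0504] q [-0.66  0.78  0.37  1.97 -0.56  0.49 -0.21] F [0.1 0.2 0.3] gap 0.0853 t 10.0
```

Grip, then lift.

>>> play_rows --motion '[1,0,0,0,0,0,0,1,0,0,0,0,0,0,1,0,0,0,0,0,0,1,0,0,-15,0,0,0,1,0,0,-40,0,0,0,1,0,0,-60,0,0,0,1,0,0,-60,0,0,0]'

```text
t: 10.7
eef_pos: [0.5887, 0.2046, 0.1144]
tool_rot: [[0.325, 0.946, 0.006], [0.946, -0.325, 0.002], [0.004, 0.005, -1.0]]
ft_force: [1.0, 0.6, -1.3]
finger_gap: 0.0587
```

Run:
```python
from h import *
P=wd(57,-127); go(P[0],P[1],.055,ydir=-4.9)
```

```text
opt 0 shift [-153.4  -17.3   58.7] turn [  0.32  -0.19 -14.08]
opt 180 shift [-153.4  -17.3   58.7] turn [ -0.28  -0.46 165.92]
now [0.5887 0.2046 0.1144] q [-0.71  0.69  0.44  1.96 -0.51  0.6  -0.26] F [ 1.   0.6 -1.3] gap 0.0587 t 10.7
```

>>> play_rows --motion '[1,-40,-5,0,0,0,-4,1,-80,-9,0,0,0,-8,1,-120,-14,0,0,0,-12,1,-153,-17,0,0,0,-14,1,-153,-17,20,0,0,-14,1,-153,-17,40,0,0,-14,1,-153,-17,52,0,0,-14,1,-153,-17,54,0,0,-14]'

```text
t: 11.5
eef_pos: [0.5233, 0.0639, 0.0623]
tool_rot: [[0.089, 0.996, 0.001], [0.996, -0.089, 0.004], [0.004, 0.001, -1.0]]
ft_force: [-1.7, -3.1, 71.2]
finger_gap: 0.0586
```

Run:
```python
from h import *
P=wd(57,-127); go(P[0],P[1],.055,ydir=-4.9)
```

```text
opt 0 shift [ 1.3 -0.6  7.3] turn [ 0.05 -0.25 -0.2 ]
opt 180 shift [ 1.3 -0.6  7.3] turn [-3.900e-01 -8.000e-02  1.798e+02]
now [0.5233 0.0639 0.0623] q [-0.38  0.68  0.24  2.18 -0.48  0.34  0.18] F [-1.7 -3.1 71.2] gap 0.0586 t 11.5
```

>>> play_rows --motion '[1,0,0,-5,0,0,0,1,0,0,-9,0,0,0,1,0,0,-9,0,0,0]'

```text
t: 11.8
eef_pos: [0.5208, 0.0653, 0.0661]
tool_rot: [[0.086, 0.996, 0.0], [0.996, -0.086, 0.0], [0.0, 0.0, -1.0]]
ft_force: [0.1, 0.3, -1.5]
finger_gap: 0.0587
```

Run:
```python
from h import *
cv2.imwrite("pics/i_w.png",capture("wrist"));t=capture("top")
cv2.imwrite(f"pics/i_top.png",cv2.resize(t[130:240,170:340],None,fx=4.5,fy=4.5,interpolation=cv2.INTER_CUBIC))
P=wd(57,-127); go(P[0],P[1],.055,ydir=-4.9)
```

```text
opt 0 shift [ 0.2  2.1 10.7] turn [-0.02 -0.   -0.04]
opt 180 shift [ 0.2  2.1 10.7] turn [-1.0000e-02  3.0000e-02  1.7996e+02]
now [0.5207 0.0653 0.0657] q [-0.39  0.67  0.25  2.18 -0.48  0.34  0.17] F [ 0.2 -0.8  4.2] gap 0.0587 t 11.9
```

View pics/i_w.png

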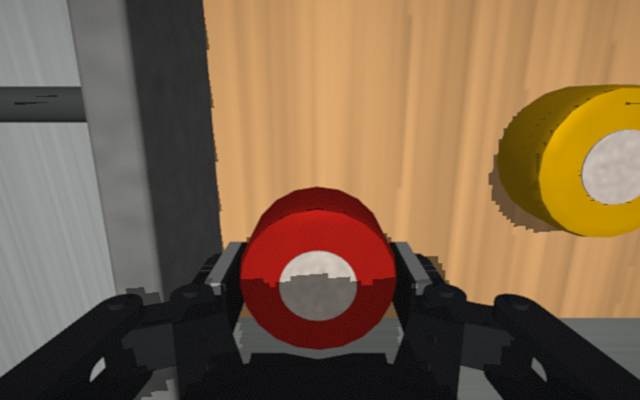

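View pics/i_top.png

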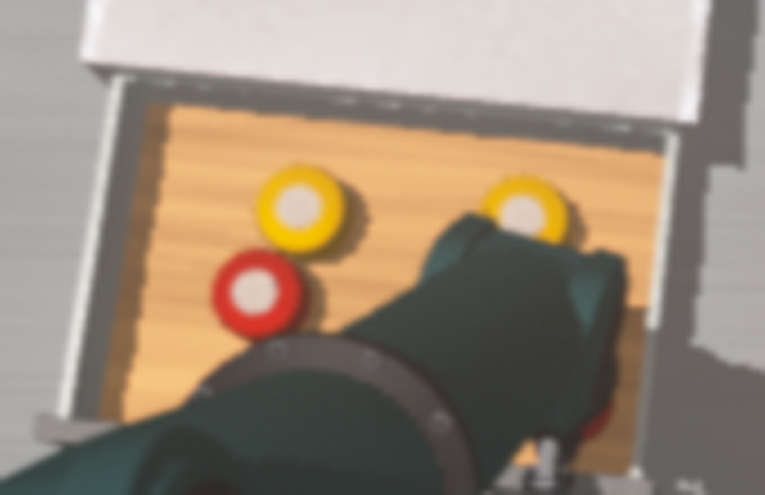

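>>> play_rows --motion '[1,0,2,1,0,0,0,1,0,2,2,0,0,0,1,0,2,2,0,0,0]'

```text
t: 12.2
eef_pos: [0.5227, 0.0651, 0.0651]
tool_rot: [[0.087, 0.996, -0.001], [0.996, -0.087, 0.002], [0.002, -0.001, -1.0]]
ft_force: [-0.9, 0.6, 21.2]
finger_gap: 0.0585
```

>>> play_rows --motion '[1,0,0,-15,0,0,0,1,0,5,-25,0,0,8,1,0,5,-25,0,0,16,1,0,5,-25,0,0,24,1,0,5,-25,0,0,32,1,0,5,-25,0,0,40,1,0,5,-25,0,0,45,1,0,5,-25,0,0,45]'

```text
t: 13.0
eef_pos: [0.5269, 0.0646, 0.0877]
tool_rot: [[0.765, 0.644, -0.002], [0.644, -0.765, -0.001], [-0.002, -0.001, -1.0]]
ft_force: [0.0, -0.4, -2.0]
finger_gap: 0.0584
```

Run:
```python
from h import *
P=wd(64,-123); go(P[0],P[1],.065,ydir=-49.9)
cv2.imwrite("pics/j_w.png",capture("wrist"));cv2.imwrite("pics/j_s.png",cv2.resize(capture("scene")[140:270,290:460],None,fx=4.5,fy=4.5,interpolation=cv2.INTER_CUBIC))
```

```text
opt 0 shift [ 5.2 -1.  22.7] turn [-0.03  0.14 -0.03]
opt 180 shift [ 5.2 -1.  22.7] turn [2.2000e-01 5.0000e-02 1.7997e+02]
now [0.5269 0.0646 0.0877] q [-0.56  0.68  0.5   2.17 -0.73  0.47 -0.36] F [ 0.  -0.4 -2. ] gap 0.0584 t 13.0
```

View pics/j_w.png

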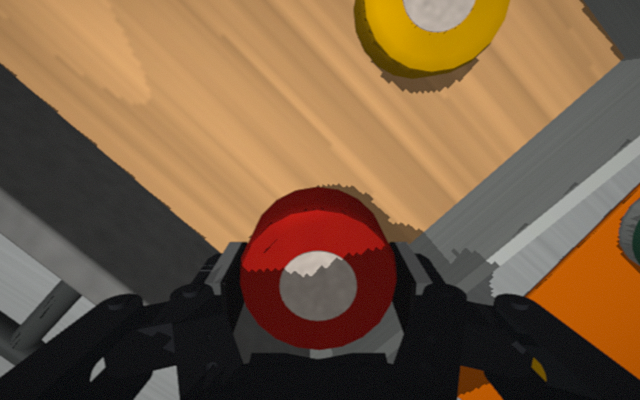

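View pics/j_s.png

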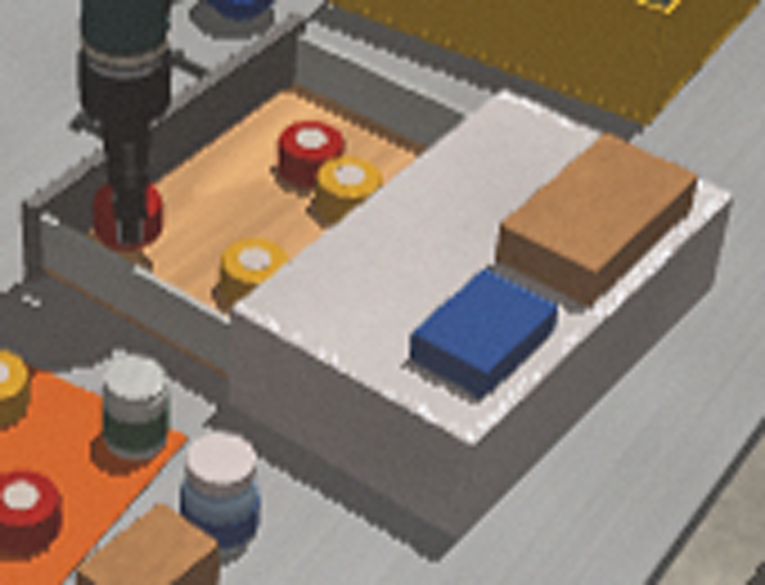

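>>> play_rows --motion '[1,5,0,8,0,0,0,1,5,0,16,0,0,0,1,5,0,22,0,0,0,1,5,0,22,0,0,0]'

```text
t: 13.5
eef_pos: [0.5308, 0.0674, 0.0657]
tool_rot: [[0.766, 0.643, -0.002], [0.643, -0.766, 0.0], [-0.002, -0.001, -1.0]]
ft_force: [1.1, 1.1, -1.2]
finger_gap: 0.0583
```

>>> play_rows --motion '[1,0,0,2,0,0,0,1,0,0,4,0,0,0,1,0,0,4,0,0,0]'

```text
t: 13.8
eef_pos: [0.5315, 0.0674, 0.0628]
tool_rot: [[0.766, 0.643, -0.0], [0.643, -0.766, 0.0], [-0.0, -0.0, -1.0]]
ft_force: [-0.7, -0.5, -1.2]
finger_gap: 0.0587
```

>>> play_rows --motion '[1,0,0,2,0,0,0,1,0,0,3,0,0,0,1,0,0,3,0,0,0]'

```text
t: 14.1
eef_pos: [0.5315, 0.0676, 0.0598]
tool_rot: [[0.766, 0.643, -0.0], [0.643, -0.766, 0.0], [-0.0, -0.0, -1.0]]
ft_force: [-0.1, -0.4, -0.8]
finger_gap: 0.0589
```

>>> play_rows --motion '[1,0,0,1,0,0,0,1,0,0,2,0,0,0,1,0,0,2,0,0,0]'

```text
t: 14.4
eef_pos: [0.5315, 0.0675, 0.0577]
tool_rot: [[0.766, 0.643, -0.0], [0.643, -0.766, -0.0], [-0.0, -0.0, -1.0]]
ft_force: [0.1, -0.5, -0.9]
finger_gap: 0.0585
```

>>> play_rows --motion '[1,0,0,2,0,0,0,1,0,0,2,0,0,0,-0.55,0,0,2,0,0,0,-0.55,0,0,2,0,0,0,-0.55,0,0,-10,0,0,0,-0.55,0,0,-40,0,0,0,-0.9,40,0,-80,0,0,-8,-0.9,80,0,-110,0,0,-16]'

```text
t: 15.2
eef_pos: [0.5882, 0.1144, 0.1662]
tool_rot: [[0.557, 0.83, -0.001], [0.83, -0.557, -0.002], [-0.002, 0.0, -1.0]]
ft_force: [1.8, -0.1, -0.8]
finger_gap: 0.0813
```

Run:
```python
from h import *
# triangle left: redL (98,76.6), yB(156,56): axis between
a=np.degrees(np.arctan2(-20.5,58.4)); print("pair axis drawer",a)
P=wd(120,30); go(P[0],P[1],.22,ydir=-4.9)
```

```text
pair axis drawer -19.342470859851066
opt 0 shift [ 90.5 -47.9 -54. ] turn [-1.000e-02  1.200e-01 -2.896e+01]
opt 180 shift [ 90.5 -47.9 -54. ] turn [1.6000e-01 2.0000e-02 1.5104e+02]
now [0.5882 0.1144 0.1662] q [-0.67  0.62  0.58  1.98 -0.53  0.69 -0.35] F [ 1.8 -0.1 -0.8] gap 0.0813 t 15.2
```

Run:
```python
from h import *
P=wd(98,76.6); go(P[0],P[1],.15,ydir=38)
```

```text
opt 0 shift [120.8 -89.7  15.9] turn [-6.000e-02  1.100e-01 -7.186e+01]
opt 180 shift [120.8 -89.7  15.9] turn [1.2000e-01 6.0000e-02 1.0814e+02]
now [0.5882 0.1144 0.1662] q [-0.67  0.62  0.58  1.98 -0.53  0.69 -0.35] F [ 1.8 -0.1 -0.8] gap 0.0813 t 15.2
```

>>> play_rows --motion '[-0.9,20,-15,-20,0,0,-8.5,-0.9,40,-30,-40,0,0,-17,-0.9,60,-45,-40,0,0,-25.5,-0.9,80,-60,-40,0,0,-34,-0.9,100,-75,-40,0,0,-42.5,-0.9,121,-90,-40,0,0,-51,-1,121,-90,-40,0,0,-59.5,-1,121,-90,-40,0,0,-68]'

```text
t: 16.0
eef_pos: [0.5814, 0.2675, 0.2047]
tool_rot: [[-0.566, 0.824, 0.001], [0.824, 0.566, -0.0], [-0.0, 0.0, -1.0]]
ft_force: [0.3, -0.8, -0.1]
finger_gap: 0.0854
```

>>> play_rows --motion '[-1,0,0,0,0,0,-4,-1,0,0,0,0,0,-4]'

```text
t: 16.2
eef_pos: [0.5819, 0.2657, 0.2047]
tool_rot: [[-0.615, 0.788, 0.001], [0.788, 0.615, -0.0], [-0.0, 0.0, -1.0]]
ft_force: [0.2, 0.5, 0.5]
finger_gap: 0.0855
```

Run:
```python
from h import *
P=wd(98,76.6); go(P[0],P[1],.15,ydir=38)
cv2.imwrite("pics/k_w.png",capture("wrist"))
```

```text
opt 0 shift [-0.3 -1.3 54.7] turn [ 0.02  0.03 -0.03]
opt 180 shift [-0.3 -1.3 54.7] turn [ 4.0000e-02 -3.0000e-02  1.7997e+02]
now [0.5819 0.2657 0.2047] q [-0.69  0.56  0.28  1.86 -0.21  0.75  0.36] F [0.2 0.5 0.5] gap 0.0855 t 16.2
```

View pics/k_w.png

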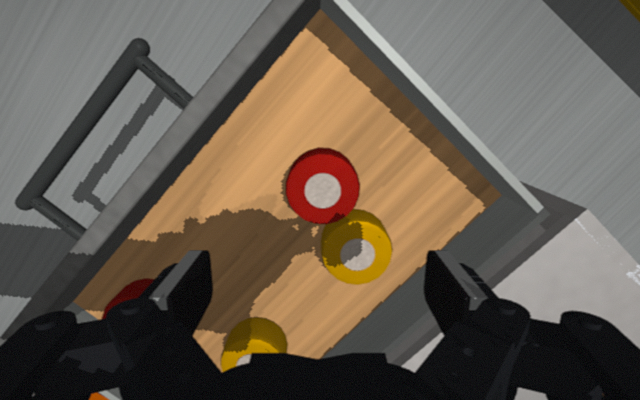

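Run:
```python
from h import *
for uv in [(322,191),(358,254)]:
    P=ray("wrist",uv,.054); print(P.round(4),dr(P))
P=ray("wrist",(322,191),.054); go(P[0],P[1],.052,ydir=38)
```

```text
[0.5864 0.2652 0.054 ] [103.3  77.6]
[0.6426 0.2413 0.054 ] [161.4  58.6]
opt 0 shift [ -3.1   3.1 152.6] turn [ 0.02  0.02 -0.11]
opt 180 shift [ -3.1   3.1 152.6] turn [ 4.0000e-02 -3.0000e-02  1.7989e+02]
now [0.5819 0.2658 0.2046] q [-0.69  0.56  0.28  1.86 -0.21  0.75  0.36] F [-0.6 -0.4  0.3] gap 0.0855 t 16.25
```

>>> play_rows --motion '[-1,-1,1,45,0,0,0,-1,-2,2,90,0,0,0,-1,-3,3,125,0,0,0,-1,-3,3,145,0,0,0,-1,-3,3,152,0,0,0,1,-3,3,152,0,0,0,1,-3,3,152,0,0,0,1,-3,3,152,0,0,0]'

```text
t: 17.05
eef_pos: [0.5874, 0.2662, 0.0537]
tool_rot: [[-0.616, 0.788, 0.003], [0.788, 0.616, 0.001], [-0.001, 0.003, -1.0]]
ft_force: [0.3, 0.1, -0.5]
finger_gap: 0.0585
```

>>> play_rows --motion '[1,0,0,0,0,0,0,1,0,0,-15,0,0,0,1,0,0,-35,0,0,0,1,0,0,-35,0,0,0]'

```text
t: 17.45
eef_pos: [0.5882, 0.2665, 0.0903]
tool_rot: [[-0.616, 0.788, 0.006], [0.788, 0.616, 0.003], [-0.001, 0.006, -1.0]]
ft_force: [-0.2, -0.3, -1.1]
finger_gap: 0.0588
```

Run:
```python
from h import *
P=wd(66,123); go(P[0],P[1],.056,ydir=38)
t=capture("top"); cv2.imwrite("pics/l_top.png",cv2.resize(t[130:240,170:340],None,fx=4.5,fy=4.5,interpolation=cv2.INTER_CUBIC))
```

```text
opt 0 shift [58.8  1.2 34.2] turn [ 0.34  0.08 -0.  ]
opt 180 shift [58.8  1.2 34.2] turn [ 1.3e-01 -5.4e-01  1.8e+02]
now [0.5882 0.2665 0.0903] q [-0.64  0.71  0.21  1.9  -0.27  0.55  0.42] F [-0.2 -0.3 -1.1] gap 0.0588 t 17.45
```

View pics/l_top.png

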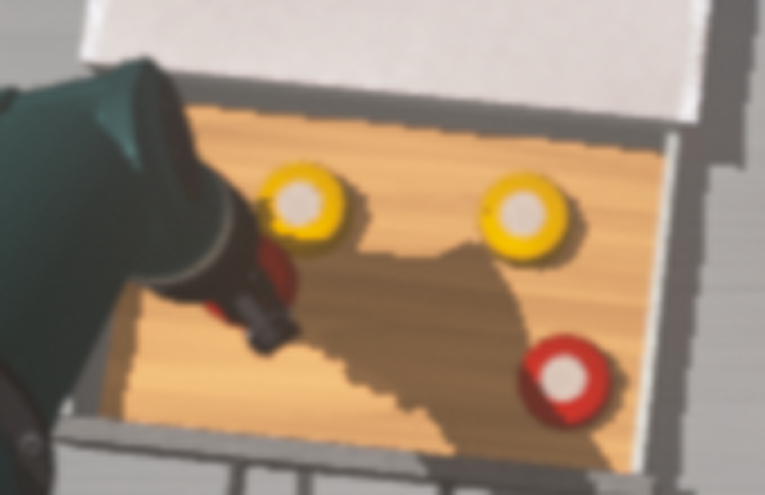

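```bash
sed -i 's/-.2285\*ex/-.2240*ex/' h.py
python3 - <<'E'
from h import *
g=lambda u,v:(170+(u+.5)/4.5-.5,130+(v+.5)/4.5-.5)
for uv in [(301,203),(521,213),(561,378)]: print(dr(ray("top",g(*uv),.054)))
for uv in [(60,418),(672,135)]: print("corner",dr(ray("top",g(*uv),.086)))
P=wd(64,122); go(P[0],P[1],.056,ydir=38)
E
```

```text
[158.4  57.1]
[166.3 -84. ]
[  63.1 -121.8]
corner [  3.1 177. ]
corner [ 218.7 -176.1]
opt 0 shift [56.   3.2 32.9] turn [0.23 0.05 0.01]
opt 180 shift [56.   3.2 32.9] turn [-8.0000e-02  3.6000e-01 -1.7999e+02]
now [0.5873 0.2663 0.0889] q [-0.64  0.71  0.21  1.91 -0.27  0.55  0.42] F [ 0.4 -1.3 -0.4] gap 0.0587 t 17.5
```

>>> play_rows --motion '[1,20,1,0,0,0,0,1,40,2,0,0,0,0,1,56,3,0,0,0,0,1,56,3,10,0,0,0,1,56,3,20,0,0,0,1,56,3,28,0,0,0,1,56,3,30,0,0,0,1,56,3,30,0,0,0]'

```text
t: 18.3
eef_pos: [0.5542, 0.3103, 0.056]
tool_rot: [[-0.615, 0.789, -0.001], [0.789, 0.615, -0.001], [-0.001, -0.002, -1.0]]
ft_force: [0.1, -0.4, 0.0]
finger_gap: 0.0581
```

Run:
```python
from h import *
P=wd(64,122); go(P[0],P[1],.056,ydir=38)
```

```text
opt 0 shift [ 0.9  2.3 -0. ] turn [-0.09  0.03 -0.08]
opt 180 shift [ 0.9  2.3 -0. ] turn [5.0000e-02 1.4000e-01 1.7992e+02]
now [0.5542 0.3103 0.056 ] q [-0.72  0.76  0.2   1.93 -0.3   0.48  0.35] F [ 0.1 -0.4  0. ] gap 0.0581 t 18.3
```

>>> play_rows --motion '[1,0,0,1,0,0,0,-0.55,0,0,1,0,0,0,-0.55,0,0,1,0,0,0,-0.55,0,0,-20,0,0,0,-0.8,0,0,-60,0,0,0,-1,-40,10,-80,0,0,0,-1,-80,20,-90,0,0,0,-1,-110,30,-90,0,0,0]'

```text
t: 19.1
eef_pos: [0.6489, 0.2417, 0.1502]
tool_rot: [[-0.615, 0.789, 0.006], [0.789, 0.615, 0.001], [-0.003, 0.005, -1.0]]
ft_force: [1.0, -0.0, 0.1]
finger_gap: 0.0853
```

Run:
```python
from h import *
P=wd(158,57); go(P[0],P[1],.052,ydir=38)
cv2.imwrite("pics/m_w.png",capture("wrist"))
```

```text
opt 0 shift [ 1.9 -5.9 98.2] turn [ 0.31  0.18 -0.07]
opt 180 shift [ 1.9 -5.9 98.2] turn [  0.28  -0.49 179.93]
now [0.6489 0.2417 0.1502] q [-0.59  0.68  0.25  1.77 -0.24  0.71  0.45] F [ 1.  -0.   0.1] gap 0.0853 t 19.1
```

View pics/m_w.png

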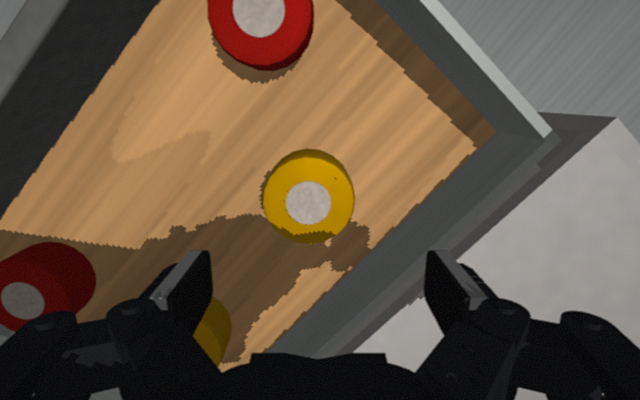

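Run:
```python
from h import *
P=ray("wrist",(308,203),.054);print(dr(P)); go(P[0],P[1],.052,ydir=38)
print(dr(ray("wrist",(259,10),.054)))
```

```text
[162.7  52.7]
opt 0 shift [ 3.4 -6.2 97.8] turn [ 0.43  0.52 -0.42]
opt 180 shift [ 3.4 -6.2 97.8] turn [  0.82  -0.68 179.58]
now [0.6538 0.2364 0.1499] q [-0.58  0.68  0.26  1.77 -0.24  0.71  0.46] F [ 4.4 -2.9  1. ] gap 0.0855 t 19.15
[ 69.7 116.2]
```

>>> play_rows --motion '[-1,0,0,0,0,0,0,-1,0,0,0,0,0,0]'

```text
t: 19.35
eef_pos: [0.6445, 0.2441, 0.1467]
tool_rot: [[-0.616, 0.788, -0.001], [0.788, 0.616, 0.001], [0.001, -0.001, -1.0]]
ft_force: [0.1, 0.9, 0.6]
finger_gap: 0.0856
```

Run:
```python
from h import *
P=wd(158.5,57); go(P[0],P[1],.052,ydir=38)
```

```text
opt 0 shift [-3.4 -3.  94.7] turn [-0.03 -0.07  0.03]
opt 180 shift [-3.4 -3.  94.7] turn [ 1.2000e-01 -5.0000e-02 -1.7997e+02]
now [0.6445 0.2441 0.1467] q [-0.59  0.68  0.25  1.78 -0.24  0.71  0.45] F [0.1 0.9 0.6] gap 0.0856 t 19.35
```

>>> play_rows --motion '[-1,-2,-2,40,0,0,0,-1,-3,-3,75,0,0,0,-1,-3,-3,90,0,0,0,-1,-3,-3,94,0,0,0,1,-3,-3,94,0,0,0,1,-3,-3,94,0,0,0,1,-3,-3,94,0,0,0,1,-3,-3,94,0,0,0]'

```text
t: 20.15
eef_pos: [0.6462, 0.2399, 0.0548]
tool_rot: [[-0.616, 0.788, 0.003], [0.788, 0.616, 0.001], [-0.001, 0.003, -1.0]]
ft_force: [0.3, -0.4, 4.7]
finger_gap: 0.0587
```

Run:
```python
from h import *
P=wd(163,85); go(P[0],P[1],.052,ydir=38)
```

```text
opt 0 shift [18.5 20.5  2.8] turn [0.19 0.05 0.02]
opt 180 shift [18.5 20.5  2.8] turn [-8.0000e-02  3.0000e-01 -1.7998e+02]
now [0.6462 0.2399 0.0548] q [-0.55  0.8   0.2   1.81 -0.28  0.56  0.49] F [ 0.3 -0.4  4.7] gap 0.0587 t 20.15
```

>>> play_rows --motion '[1,0,0,-8,0,0,0,1,9,10,-8,0,0,0,1,18,20,-8,0,0,0,1,18,20,-8,0,0,0,1,18,20,-2,0,0,0,1,18,20,1,0,0,0,1,18,20,1,0,0,0]'

```text
t: 20.85
eef_pos: [0.6525, 0.2671, 0.0548]
tool_rot: [[-0.616, 0.788, 0.006], [0.788, 0.616, 0.003], [-0.001, 0.006, -1.0]]
ft_force: [-0.0, 1.4, 13.0]
finger_gap: 0.0582
```

>>> play_rows --motion '[-0.55,0,0,0,0,0,0,-0.55,0,0,0,0,0,0,-0.55,0,0,-20,0,0,0,-0.8,0,0,-60,0,0,0,-0.8,0,0,-100,0,0,0,-0.8,-30,-10,-140,0,0,0,-0.8,-70,-30,-150,0,0,0,-0.8,-110,-50,-150,0,0,0]'

```text
t: 21.65
eef_pos: [0.6794, 0.1476, 0.2043]
tool_rot: [[-0.617, 0.787, 0.004], [0.787, 0.617, 0.001], [-0.002, 0.004, -1.0]]
ft_force: [0.9, -1.0, -0.6]
finger_gap: 0.077
```

>>> play_rows --motion '[-0.8,-40,-10,0,0,0,8,-0.8,-80,-20,0,0,0,16,-0.8,-110,-30,0,0,0,24,-0.8,-150,-40,0,0,0,32,-0.8,-150,-40,0,0,0,32]'

```text
t: 22.15
eef_pos: [0.7393, -0.0046, 0.2014]
tool_rot: [[-0.093, 0.996, 0.001], [0.996, 0.093, -0.008], [-0.008, -0.0, -1.0]]
ft_force: [-0.3, -1.1, 0.7]
finger_gap: 0.0769
```

Run:
```python
from h import *
go(.64,-.2215,.2,ydir=-4.9)
t=capture("top");cv2.imwrite("pics/n_top_full.png",t); cv2.imwrite("pics/n_top.png",cv2.resize(t[130:270,170:450],None,fx=2.8,fy=2.8,interpolation=cv2.INTER_CUBIC))
```

```text
opt 0 shift [-206.7 -119.1    3.1] turn [ 0.04  0.45 10.23]
opt 180 shift [-206.7 -119.1    3.1] turn [-6.7000e-01  5.0000e-02 -1.6977e+02]
now [ 0.7393 -0.0046  0.2014] q [-0.32  0.7   0.43  1.63 -0.34  0.89  0.33] F [-0.3 -1.1  0.7] gap 0.0769 t 22.15
```

View pics/n_top.png

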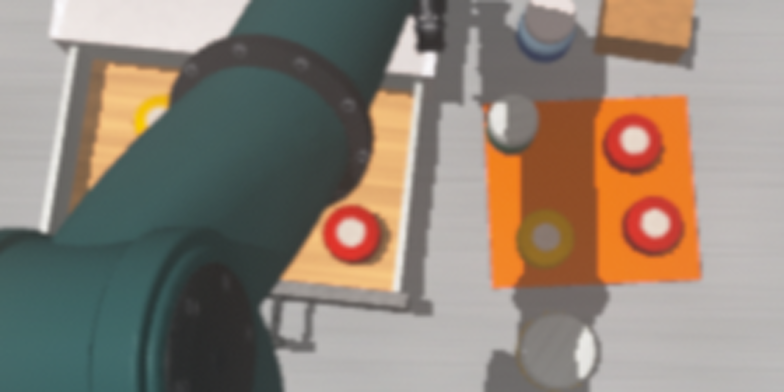

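>>> play_rows --motion '[-1,-40,-23,0,0,0,3,-1,-80,-46,0,0,0,6,-1,-120,-69,0,0,0,9,-1,-160,-92,0,0,0,10,-1,-206,-119,0,0,0,10,-1,-206,-119,0,0,0,10,-1,-206,-119,0,0,0,10]'

```text
t: 22.9
eef_pos: [0.6403, -0.2133, 0.2015]
tool_rot: [[0.073, 0.997, -0.002], [0.997, -0.073, 0.0], [0.0, -0.002, -1.0]]
ft_force: [0.3, 0.1, -0.3]
finger_gap: 0.0855
```

Run:
```python
from h import *
im=capture("wrist"); cv2.imwrite("pics/o_w.png",im); go(.64,-.2215,.2,ydir=-4.9)
t=capture("top");cv2.imwrite("pics/o_top_full.png",t);cv2.imwrite("pics/o_top.png",cv2.resize(t[130:240,170:340],None,fx=4.5,fy=4.5,interpolation=cv2.INTER_CUBIC))
```

```text
opt 0 shift [-10.9  -0.9   1.2] turn [-0.06 -0.09  0.93]
opt 180 shift [-10.9  -0.9   1.2] turn [ 1.5000e-01 -1.0000e-01 -1.7907e+02]
now [ 0.6416 -0.2107  0.2012] q [-0.05  0.63  0.45  1.78 -0.36  0.81  0.51] F [-0.8  0.2 -0.7] gap 0.0853 t 22.95
```

View pics/o_w.png

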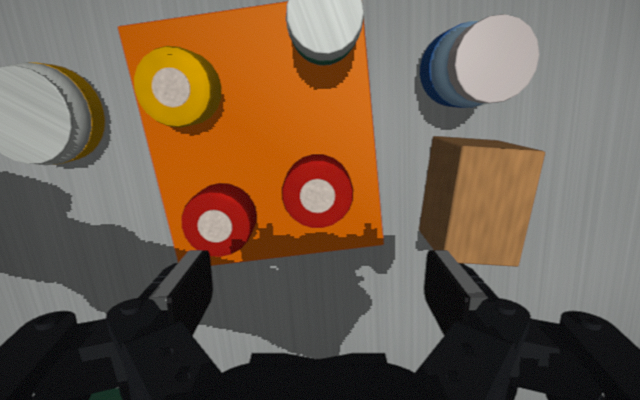

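View pics/o_top.png

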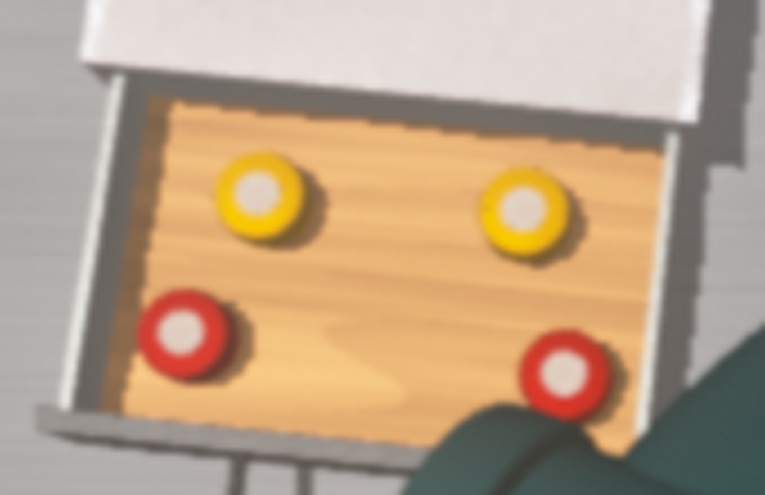

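Run:
```python
from h import *
s=get_state(); s["eef_pos"]=[.6410,-.212,.2013]
for uv in [(318,196),(214,226),(171,88)]: print("board",ray("wrist",uv,.041,s).round(4))
f=lambda u,v:(170+(u+.5)/2.8-.5,130+(v+.5)/2.8-.5)
for uv in [(634,139),(656,223),(546,236)]: print("btop",ray("top",f(*uv),.041).round(4))
g=lambda u,v:(170+(u+.5)/4.5-.5,130+(v+.5)/4.5-.5)
for uv in [(258,193),(523,209),(180,333),(564,372)]: print(dr(ray("top",g(*uv),.054)))
for uv in [(36,408),(60,418)]: print("corner",dr(ray("top",g(*uv),.086)))
P=ray("wrist",(318,196),.041,s); go(P[0],P[1],.039,ydir=-40)
```

```text
board [ 0.6402 -0.2215  0.041 ]
board [ 0.5522 -0.2416  0.041 ]
board [ 0.5357 -0.1303  0.041 ]
btop [ 0.6412 -0.2223  0.041 ]
btop [ 0.5535 -0.2437  0.041 ]
btop [ 0.5381 -0.1311  0.041 ]
[162.1  85.5]
[169. -85.]
[ 66.9 121.6]
[  67.1 -123.2]
corner [  7.6 192.7]
corner [  3.1 177. ]
opt 0 shift [-12.7  -1.3 162.1] turn [-0.08 -0.11 36.17]
opt 180 shift [-12.7  -1.3 162.1] turn [ 1.4000e-01 -1.0000e-01 -1.4383e+02]
now [ 0.6424 -0.2093  0.2012] q [-0.05  0.63  0.45  1.78 -0.36  0.81  0.51] F [-0.6  1.2 -0.7] gap 0.0856 t 23.0
```

```bash
sed -i 's/-.2240\*ex/-.2205*ex/' h.py
```

>>> play_rows --motion '[-1,-4,0,30,0,0,8,-1,-8,0,60,0,0,16,-1,-12,0,90,0,0,24,-1,-12,0,110,0,0,32,-1,-12,0,130,0,0,36,-1,-12,0,150,0,0,36,-1,-12,0,160,0,0,36,-1,-12,0,160,0,0,36]'

```text
t: 23.8
eef_pos: [0.641, -0.2208, 0.0399]
tool_rot: [[0.64, 0.768, -0.003], [0.768, -0.64, 0.003], [0.0, -0.004, -1.0]]
ft_force: [-0.4, 0.3, 0.7]
finger_gap: 0.0855
```

Run:
```python
from h import *
go(.6407,-.2220,.039,ydir=-40)
```

```text
opt 0 shift [-1.1  0.5  0.9] turn [-0.21 -0.01  0.21]
opt 180 shift [-1.1  0.5  0.9] turn [ 2.0000e-02 -3.3000e-01 -1.7979e+02]
now [ 0.641  -0.2208  0.0399] q [-0.04  0.87  0.47  1.84 -0.66  0.6   0.16] F [-0.4  0.3  0.7] gap 0.0855 t 23.8
```

>>> play_rows --motion '[1,-1,0,0,0,0,0,1,-1,0,0,0,0,0,1,-1,0,0,0,0,0,1,-1,0,-20,0,0,0,1,-1,0,-60,0,0,0,1,-1,0,-100,0,0,0,1,-1,0,-120,0,0,0,1,-1,0,-120,0,0,0]'

```text
t: 24.6
eef_pos: [0.6426, -0.2261, 0.1661]
tool_rot: [[0.643, 0.766, 0.008], [0.766, -0.643, -0.003], [0.003, 0.008, -1.0]]
ft_force: [-0.5, 0.2, -0.6]
finger_gap: 0.0582
```

Run:
```python
from h import *
P=wd(160,0); go(P[0],P[1],.15,ydir=-40)
```

```text
opt 0 shift [ 313.9 -261.4   15. ] turn [ 0.43 -0.16 -0.01]
opt 180 shift [ 313.9 -261.4   15. ] turn [ -0.25  -0.68 179.99]
now [ 0.6426 -0.2261  0.1661] q [-0.12  0.72  0.6   1.8  -0.55  0.79  0.07] F [-0.5  0.2 -0.6] gap 0.0582 t 24.6
```

>>> play_rows --motion '[1,38,-32,0,0,0,0,1,76,-64,0,0,0,0,1,114,-96,0,0,0,0,1,152,-128,0,0,0,0,1,190,-160,0,0,0,0,1,228,-192,0,0,0,0,1,266,-224,0,0,0,0,1,300,-250,0,0,0,0]'

```text
t: 25.4
eef_pos: [0.6399, 0.1695, 0.1601]
tool_rot: [[0.641, 0.767, -0.003], [0.767, -0.641, 0.001], [-0.001, -0.003, -1.0]]
ft_force: [0.8, 0.7, -1.2]
finger_gap: 0.0584
```

>>> play_rows --motion '[1,14,-11,15,0,0,0,1,14,-11,30,0,0,0,1,14,-11,40,0,0,0,1,14,-11,40,0,0,0]'

```text
t: 25.8
eef_pos: [0.6406, 0.1803, 0.1194]
tool_rot: [[0.646, 0.764, -0.004], [0.764, -0.646, -0.003], [-0.005, -0.001, -1.0]]
ft_force: [-0.7, -0.8, -0.5]
finger_gap: 0.0584
```

Run:
```python
from h import *
P=wd(160,0); go(P[0],P[1],.057,ydir=-40)
cv2.imwrite("pics/p_w.png",capture("wrist"))
```

```text
opt 0 shift [ 4.3  1.5 62.4] turn [-0.08  0.3  -0.21]
opt 180 shift [ 4.3  1.5 62.4] turn [4.7000e-01 1.2000e-01 1.7979e+02]
now [0.6406 0.1803 0.1194] q [-0.73  0.77  0.61  1.85 -0.64  0.73 -0.47] F [-0.7 -0.8 -0.5] gap 0.0584 t 25.8
```

View pics/p_w.png

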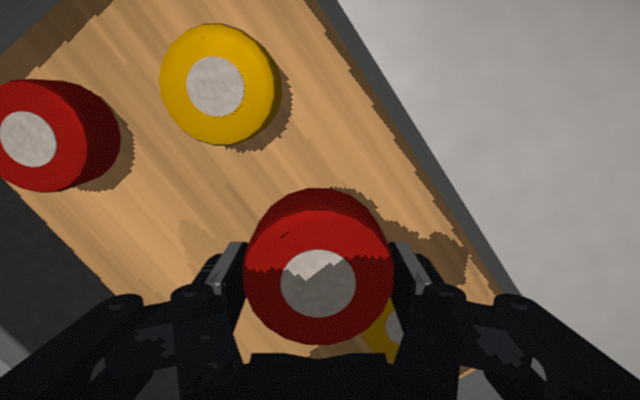

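>>> play_rows --motion '[1,4,1,20,0,0,0,1,4,1,40,0,0,0,1,4,1,52,0,0,0,1,4,1,58,0,0,0,1,4,1,60,0,0,0,1,4,1,60,0,0,0]'

```text
t: 26.45
eef_pos: [0.6453, 0.1858, 0.0617]
tool_rot: [[0.643, 0.766, -0.001], [0.766, -0.643, -0.0], [-0.001, -0.001, -1.0]]
ft_force: [-1.7, -0.3, -1.9]
finger_gap: 0.0583
```

>>> play_rows --motion '[1,0,0,2,0,0,0,1,0,0,4,0,0,0,1,0,0,5,0,0,0,1,0,0,5,0,0,0]'

```text
t: 26.85
eef_pos: [0.6449, 0.1864, 0.0567]
tool_rot: [[0.642, 0.766, -0.001], [0.766, -0.642, 0.0], [-0.001, -0.001, -1.0]]
ft_force: [-3.4, -0.1, -0.9]
finger_gap: 0.0583
```

Run:
```python
from h import *
s=get_state(); print(dr(s["eef_pos"]),s["ft_force"],s["eef_pos"])
```

```text
[160.4   4.1] [-3.41642767 -0.0568488  -0.86937772] [0.64493533 0.18643619 0.05667307]
```

>>> play_rows --motion '[-0.4,0,0,0,0,0,0,-0.5,0,0,0,0,0,0,-0.5,0,0,-10,0,0,0,-0.5,0,0,-40,0,0,0,-0.5,0,0,-80,0,0,0,-0.8,-30,0,-110,0,0,0,-0.8,-70,20,-120,0,0,0,-1,-110,40,-120,0,0,0]'

```text
t: 27.65
eef_pos: [0.6095, 0.0754, 0.1809]
tool_rot: [[0.64, 0.768, 0.011], [0.768, -0.64, 0.0], [0.007, 0.009, -1.0]]
ft_force: [1.8, -0.3, -0.5]
finger_gap: 0.0852
```

>>> play_rows --motion '[-1,-40,20,0,0,0,0,-1,-80,40,0,0,0,0,-1,-120,60,0,0,0,0,-1,-150,80,0,0,0,0,-1,-150,80,0,0,0,0]'

```text
t: 28.15
eef_pos: [0.5715, -0.0991, 0.1796]
tool_rot: [[0.651, 0.759, 0.007], [0.759, -0.651, -0.007], [-0.0, 0.01, -1.0]]
ft_force: [0.0, -0.4, -0.5]
finger_gap: 0.086
```

Run:
```python
from h import *
go(.5525,-.242,.17,ydir=-40)
t=capture("top");cv2.imwrite("pics/q_top_full.png",t);cv2.imwrite("pics/q_top.png",cv2.resize(t[130:270,170:450],None,fx=2.8,fy=2.8,interpolation=cv2.INTER_CUBIC))
```

```text
opt 0 shift [-120.8   78.5   10.5] turn [ 0.57  0.02 -0.61]
opt 180 shift [-120.8   78.5   10.5] turn [ 4.0000e-02 -8.9000e-01  1.7939e+02]
now [ 0.5715 -0.0991  0.1796] q [-0.36  0.59  0.65  2.03 -0.55  0.69 -0.07] F [ 0.  -0.4 -0.5] gap 0.086 t 28.15
```

View pics/q_top.png

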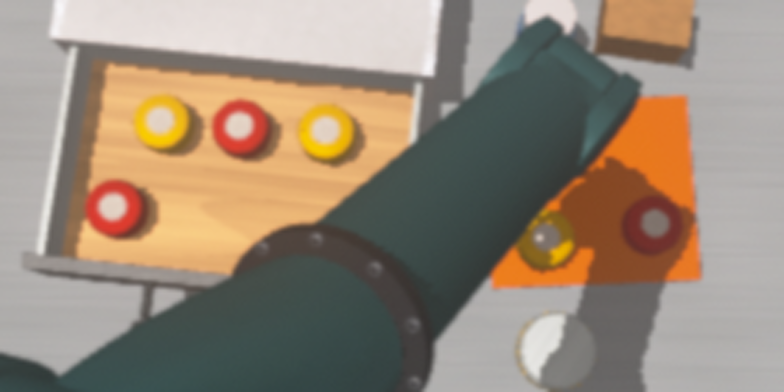

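>>> play_rows --motion '[-1,-40,26,0,0,0,0,-1,-80,52,0,0,0,0,-1,-121,78,0,0,0,0,-1,-121,78,0,0,0,0,-1,-121,78,0,0,0,0]'

```text
t: 28.7
eef_pos: [0.5538, -0.2346, 0.1779]
tool_rot: [[0.644, 0.765, 0.003], [0.765, -0.644, -0.002], [0.001, 0.004, -1.0]]
ft_force: [-0.4, 0.7, 0.5]
finger_gap: 0.0855
```

Run:
```python
from h import *
s=get_state();im=capture("wrist"); cv2.imwrite("pics/r_w.png",im); go(.5525,-.242,.039,ydir=-40)
t=capture("top");cv2.imwrite("pics/r_top_full.png",t);cv2.imwrite("pics/r_top.png",cv2.resize(t[130:270,170:450],None,fx=2.8,fy=2.8,interpolation=cv2.INTER_CUBIC))
```

```text
opt 0 shift [ -8.4   4.7 138.3] turn [ 0.1  -0.07  0.07]
opt 180 shift [ -8.4   4.7 138.3] turn [ 1.1000e-01  1.6000e-01 -1.7993e+02]
now [ 0.554  -0.2325  0.1773] q [-0.1   0.62  0.62  1.98 -0.54  0.71  0.15] F [ 1.2  0.1 -0.2] gap 0.0856 t 28.75
```

View pics/r_w.png

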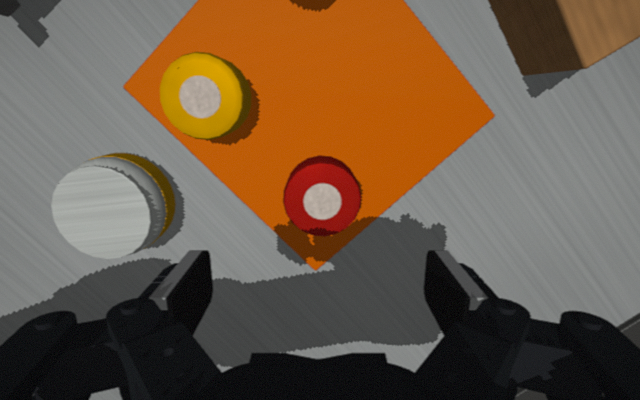

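View pics/r_top.png

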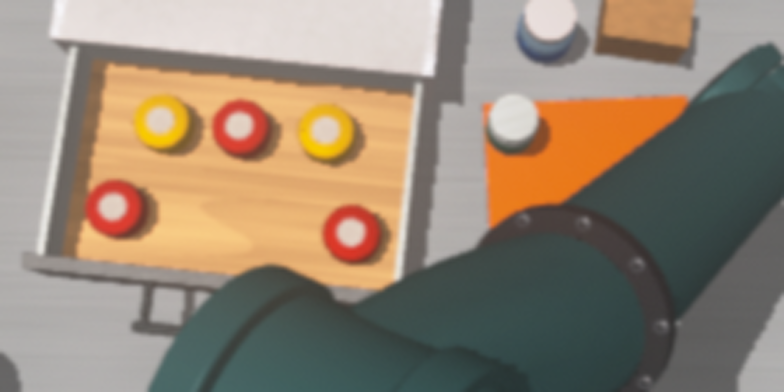

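Run:
```python
from h import *
print(ray("wrist",(322,202),.041).round(4))
f=lambda u,v:(170+(u+.5)/2.8-.5,130+(v+.5)/2.8-.5)
for uv in [(161,121),(239,125),(325,130),(113,206),(351,231)]: print(dr(ray("top",f(*uv),.054)))
print("inner front corner L",dr(ray("top",f(26,254),.086)),dr(ray("top",f(24,267),.086)))
P=ray("wrist",(322,202),.041); go(P[0],P[1],.039,ydir=-40)
```

```text
[ 0.5515 -0.2392  0.041 ]
[157.5  84.6]
[161.6   4. ]
[165.4 -84.8]
[ 64.6 120.6]
[  63.9 -123.4]
inner front corner L [  4.2 188.9] [ -8.7 188.8]
opt 0 shift [ -7.9   3.  138. ] turn [ 0.05 -0.08  0.17]
opt 180 shift [ -7.9   3.  138. ] turn [ 1.3000e-01  8.0000e-02 -1.7983e+02]
now [ 0.554  -0.2313  0.177 ] q [-0.1   0.62  0.62  1.98 -0.54  0.71  0.15] F [ 1.1  0.2 -0. ] gap 0.0859 t 28.8
```

>>> play_rows --motion '[-1,-4,2,45,0,0,0,-1,-8,4,85,0,0,0,-1,-8,4,120,0,0,0,-1,-8,4,134,0,0,0,-1,-8,4,138,0,0,0,1,-8,4,138,0,0,0,1,-8,4,138,0,0,0,1,-8,4,138,0,0,0]'

```text
t: 29.6
eef_pos: [0.5518, -0.2421, 0.0408]
tool_rot: [[0.642, 0.766, 0.003], [0.766, -0.642, -0.001], [0.001, 0.003, -1.0]]
ft_force: [0.1, 0.5, 3.8]
finger_gap: 0.0583
```

>>> play_rows --motion '[1,0,0,0,0,0,0,1,0,0,-20,0,0,0,1,0,0,-60,0,0,0,1,0,0,-100,0,0,0,1,0,0,-110,0,0,0,1,0,0,-110,0,0,0]'

```text
t: 30.2
eef_pos: [0.5515, -0.242, 0.1508]
tool_rot: [[0.642, 0.766, 0.004], [0.766, -0.642, -0.001], [0.002, 0.004, -1.0]]
ft_force: [0.4, -0.5, -2.5]
finger_gap: 0.0587
```

Run:
```python
from h import *
P=wd(67,-41); go(P[0],P[1],.15,ydir=-40); go(P[0],P[1],.15,ydir=-85)
```

```text
opt 0 shift [ 297.8 -254.1    0.3] turn [ 0.23 -0.09  0.03]
opt 180 shift [ 297.8 -254.1    0.3] turn [ 1.4000e-01  3.6000e-01 -1.7997e+02]
now [ 0.5515 -0.242   0.1508] q [-0.06  0.65  0.59  1.99 -0.58  0.67  0.2 ] F [ 0.4 -0.5 -2.5] gap 0.0587 t 30.2
opt 0 shift [ 297.8 -254.1    0.3] turn [ 0.18 -0.18 45.03]
opt 180 shift [ 297.8 -254.1    0.3] turn [   0.22    0.22 -134.97]
now [ 0.5515 -0.242   0.1508] q [-0.06  0.65  0.59  1.99 -0.58  0.67  0.2 ] F [ 0.4 -0.5 -2.5] gap 0.0587 t 30.2
```

>>> play_rows --motion '[1,37,-32,0,0,0,0,1,74,-64,0,0,0,0,1,112,-96,0,0,0,0,1,149,-127,0,0,0,0,1,186,-159,0,0,0,0,1,223,-191,0,0,0,0,1,260,-222,0,0,0,0,1,298,-254,0,0,0,0]'

```text
t: 31.0
eef_pos: [0.5456, 0.1516, 0.1471]
tool_rot: [[0.643, 0.766, -0.003], [0.766, -0.643, -0.001], [-0.003, -0.002, -1.0]]
ft_force: [1.8, -0.8, -1.1]
finger_gap: 0.0584
```

>>> play_rows --motion '[1,0,0,0,0,0,0,1,0,0,20,0,0,0,1,0,0,40,0,0,0,1,0,0,60,0,0,0,1,0,0,60,0,0,0]'

```text
t: 31.5
eef_pos: [0.5441, 0.1495, 0.0853]
tool_rot: [[0.642, 0.766, -0.008], [0.766, -0.642, -0.002], [-0.006, -0.005, -1.0]]
ft_force: [-0.8, 0.2, -1.5]
finger_gap: 0.0587
```

Run:
```python
from h import *
P=wd(67,-41); go(P[0],P[1],.058,ydir=-40)
cv2.imwrite("pics/s_w.png",capture("wrist"))
```

```text
opt 0 shift [ 2.7  3.1 27.3] turn [-0.27  0.36  0.02]
opt 180 shift [ 2.7  3.1 27.3] turn [  -0.56   -0.43 -179.97]
now [0.5441 0.1495 0.0853] q [-0.72  0.72  0.54  2.09 -0.73  0.53 -0.34] F [-0.8  0.2 -1.5] gap 0.0587 t 31.5
```

View pics/s_w.png

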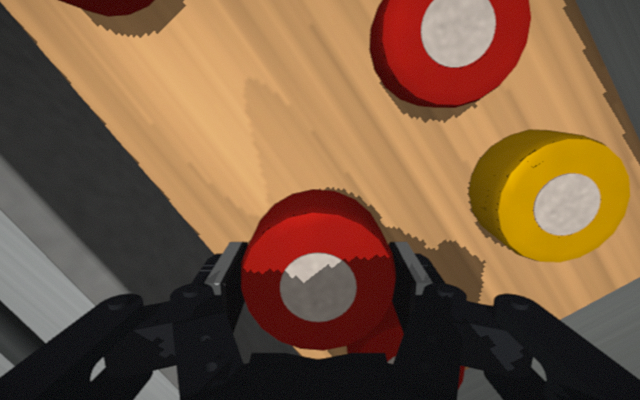

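>>> play_rows --motion '[1,1,3,10,-0.3,0.3,0,1,3,3,20,-0.3,0.3,0,1,3,3,25,-0.3,0.3,0,1,3,3,27,-0.3,0.3,0,1,3,3,27,-0.3,0.3,0]'

```text
t: 32.05
eef_pos: [0.5514, 0.1502, 0.0617]
tool_rot: [[0.643, 0.766, 0.007], [0.766, -0.643, 0.001], [0.005, 0.005, -1.0]]
ft_force: [-0.4, 0.4, -1.9]
finger_gap: 0.0585
```

>>> play_rows --motion '[1,0,0,1,0,0,0,1,0,0,2,0,0,0,1,0,0,2,0,0,0]'

```text
t: 32.35
eef_pos: [0.5516, 0.1503, 0.06]
tool_rot: [[0.643, 0.766, 0.008], [0.766, -0.643, 0.001], [0.005, 0.005, -1.0]]
ft_force: [1.3, -0.5, -1.0]
finger_gap: 0.0588
```

>>> play_rows --motion '[1,0,0,2,0,0,0,1,0,0,4,0,0,0,1,0,0,4,0,0,0]'

```text
t: 32.65
eef_pos: [0.5514, 0.1502, 0.0556]
tool_rot: [[0.643, 0.766, 0.007], [0.766, -0.643, 0.001], [0.005, 0.005, -1.0]]
ft_force: [0.4, -0.3, -1.5]
finger_gap: 0.0582
```

>>> play_rows --motion '[1,0,0,1,0,0,0,-0.4,0,0,1,0,0,0,-0.5,0,0,1,0,0,0,-0.5,0,0,-15,0,0,0,-0.5,0,0,-50,0,0,0,-0.8,0,0,-90,0,0,0,-1,-38,28,-120,0,0,0,-1,-76,56,-120,0,0,0]'

```text
t: 33.45
eef_pos: [0.548, 0.0599, 0.1789]
tool_rot: [[0.638, 0.77, 0.015], [0.77, -0.638, 0.003], [0.012, 0.01, -1.0]]
ft_force: [0.4, -0.7, 0.8]
finger_gap: 0.0853
```

Run:
```python
from h import *
go(.537,-.1307,.17,ydir=-40)
```

```text
opt 0 shift [-153.9  113.     8.3] turn [ 0.57 -0.67  0.39]
opt 180 shift [-153.9  113.     8.3] turn [   1.05    0.9  -179.61]
now [0.548  0.0599 0.1789] q [-0.67  0.57  0.68  2.09 -0.59  0.65 -0.28] F [ 0.4 -0.7  0.8] gap 0.0853 t 33.45
```

>>> play_rows --motion '[-1,-38,28,0,0,0,0,-1,-76,56,0,0,0,0,-1,-114,84,0,0,0,0,-1,-140,103,0,0,0,0,-1,-140,103,0,0,0,0,-1,-140,103,0,0,0,0]'

```text
t: 34.05
eef_pos: [0.5337, -0.1161, 0.1757]
tool_rot: [[0.645, 0.764, 0.008], [0.764, -0.645, 0.001], [0.006, 0.005, -1.0]]
ft_force: [-0.0, 0.5, -0.2]
finger_gap: 0.0857
```

Run:
```python
from h import *
im=capture("wrist"); cv2.imwrite("pics/t_w.png",im); go(.537,-.1307,.039,ydir=-40)
t=capture("top");cv2.imwrite("pics/t_top_full.png",t);cv2.imwrite("pics/t_top.png",cv2.resize(t[130:270,170:450],None,fx=2.8,fy=2.8,interpolation=cv2.INTER_CUBIC))
```

```text
opt 0 shift [-11.1  12.1 136.4] turn [ 0.26 -0.34  0.02]
opt 180 shift [-11.1  12.1 136.4] turn [   0.53    0.41 -179.98]
now [ 0.5339 -0.1146  0.1754] q [-0.33  0.57  0.65  2.1  -0.57  0.65  0.01] F [-0.7  0.7 -0. ] gap 0.0853 t 34.1
```

View pics/t_w.png

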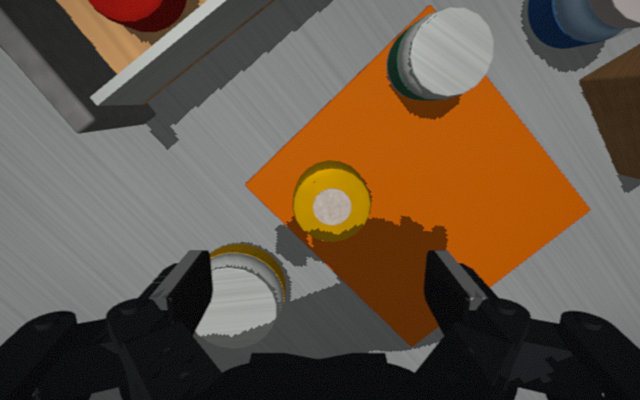

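View pics/t_top.png

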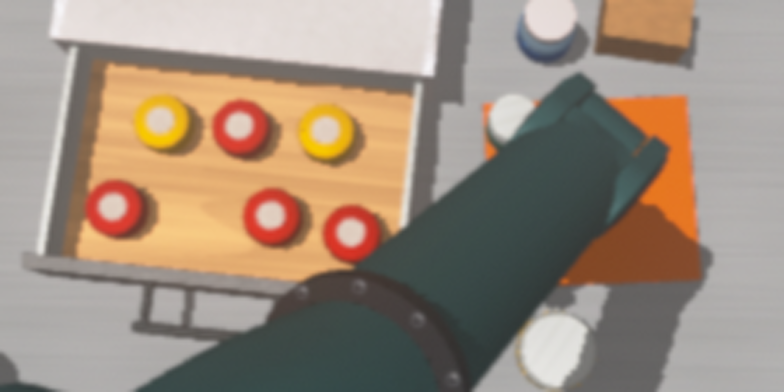

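Run:
```python
from h import *
P=ray("wrist",(332,207),.041); print(P.round(4)); go(P[0],P[1],.039,ydir=-40)
f=lambda u,v:(170+(u+.5)/2.8-.5,130+(v+.5)/2.8-.5)
for uv in [(161,121),(239,125),(325,130),(113,206),(271,214),(351,231)]: print(dr(ray("top",f(*uv),.054)))
```

```text
[ 0.5357 -0.1289  0.041 ]
opt 0 shift [-11.3  10.4 136.2] turn [ 0.25 -0.34  0.11]
opt 180 shift [-11.3  10.4 136.2] turn [   0.53    0.39 -179.89]
now [ 0.534  -0.1138  0.1753] q [-0.33  0.57  0.65  2.1  -0.57  0.65  0.01] F [-0.1 -0.2  0.3] gap 0.0855 t 34.15
[157.5  84.6]
[161.6   4. ]
[165.4 -84.8]
[ 64.6 120.6]
[ 72.9 -40.6]
[  63.9 -123.4]
```

>>> play_rows --motion '[-1,-6,6,45,0,0,0,-1,-11,11,85,0.2,-0.3,0,-1,-11,11,120,0.2,-0.3,0,-1,-11,11,132,0.2,-0.3,0,-1,-11,11,136,0.2,-0.3,0,1,-11,11,136,0.2,-0.3,0,1,-11,11,136,0.2,-0.3,0,1,-11,11,136,0.2,-0.3,0]'

```text
t: 34.95
eef_pos: [0.5373, -0.1306, 0.0412]
tool_rot: [[0.642, 0.766, 0.004], [0.766, -0.642, -0.001], [0.002, 0.004, -1.0]]
ft_force: [0.2, -0.5, 5.0]
finger_gap: 0.0584
```

>>> play_rows --motion '[1,0,0,0,0,0,0,1,0,0,-20,0,0,0,1,0,0,-60,0,0,0,1,0,0,-100,0,0,0,1,0,0,-110,0,0,0,1,0,0,-110,0,0,0]'

```text
t: 35.55
eef_pos: [0.5372, -0.1305, 0.1513]
tool_rot: [[0.642, 0.767, 0.006], [0.767, -0.642, -0.002], [0.002, 0.005, -1.0]]
ft_force: [0.3, 0.2, -2.4]
finger_gap: 0.0581
```

Run:
```python
from h import *
P=wd(68,41); go(P[0],P[1],.15,ydir=-40)
```

```text
opt 0 shift [ 289.2 -217.7    0.9] turn [ 0.31 -0.14  0.05]
opt 180 shift [ 289.2 -217.7    0.9] turn [   0.22    0.49 -179.95]
now [ 0.5372 -0.1305  0.1513] q [-0.28  0.61  0.62  2.1  -0.61  0.61  0.07] F [ 0.3  0.2 -2.4] gap 0.0581 t 35.55
```

>>> play_rows --motion '[1,36,-27,0,0,0,0,1,72,-54,0,0,0,0,1,108,-81,0,0,0,0,1,144,-108,0,0,0,0,1,180,-135,0,0,0,0,1,216,-162,0,0,0,0,1,252,-190,0,0,0,0,1,289,-218,0,0,0,0]'

```text
t: 36.35
eef_pos: [0.5532, 0.2326, 0.147]
tool_rot: [[0.643, 0.766, -0.002], [0.766, -0.643, -0.002], [-0.003, 0.0, -1.0]]
ft_force: [0.8, 0.5, -1.5]
finger_gap: 0.0584
```

>>> play_rows --motion '[1,0,0,0,0,0,0,1,0,0,20,0,0,0,1,0,0,40,0,0,0,1,0,0,60,0,0,0,1,0,0,60,0,0,0,1,0,0,60,0,0,0]'

```text
t: 36.95
eef_pos: [0.5539, 0.2304, 0.0879]
tool_rot: [[0.643, 0.766, -0.001], [0.766, -0.643, -0.002], [-0.002, 0.001, -1.0]]
ft_force: [-0.7, 0.4, -0.7]
finger_gap: 0.0583
```

Run:
```python
from h import *
P=wd(68,41); go(P[0],P[1],.056,ydir=-40)
cv2.imwrite("pics/u_w.png",capture("wrist"))
```

```text
opt 0 shift [ 2.   1.2 31.9] turn [ 0.03  0.14 -0.01]
opt 180 shift [ 2.   1.2 31.9] turn [ 2.2000e-01 -5.0000e-02  1.7999e+02]
now [0.5539 0.2304 0.0879] q [-0.87  0.76  0.59  2.02 -0.75  0.59 -0.46] F [-0.7  0.4 -0.7] gap 0.0583 t 36.95
```

View pics/u_w.png

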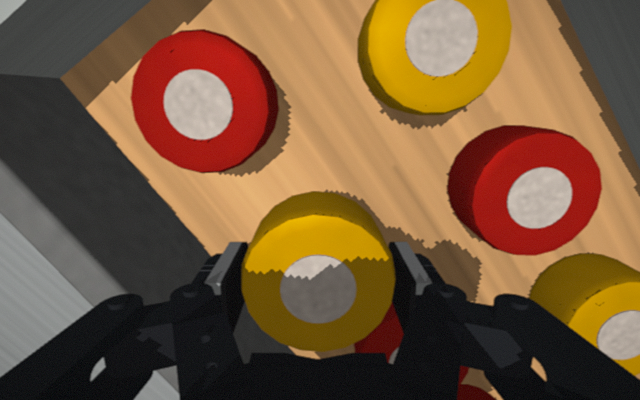

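>>> play_rows --motion '[1,2,1,10,0,0,0,1,2,1,20,0,0,0,1,2,1,28,0,0,0,1,2,1,31,0,0,0,1,2,1,32,0,0,0,1,2,1,32,0,0,0]'

```text
t: 37.6
eef_pos: [0.5569, 0.2317, 0.0569]
tool_rot: [[0.643, 0.766, 0.001], [0.766, -0.643, -0.001], [-0.0, 0.002, -1.0]]
ft_force: [0.5, 0.6, -0.8]
finger_gap: 0.0581
```

>>> play_rows --motion '[1,0,0,2,0,0,0,1,0,0,2,0,0,0,-0.4,0,0,2,0,0,0,-0.5,0,0,2,0,0,0,-0.5,0,0,-15,0,0,0,-0.5,0,0,-50,0,0,0,-0.5,0,0,-95,0,0,0,-0.5,0,0,-130,0,0,0]'

```text
t: 38.4
eef_pos: [0.5574, 0.2316, 0.1904]
tool_rot: [[0.643, 0.766, 0.004], [0.766, -0.643, -0.001], [0.002, 0.003, -1.0]]
ft_force: [0.7, 0.6, 0.4]
finger_gap: 0.0638
```

Run:
```python
from h import *
P=O+ex*(-.060); print(P)
go(.42,.10,.2,ydir=-4.9)
```

```text
[0.42502514 0.20115945 0.018     ]
opt 0 shift [-189.1  -20.5  -10. ] turn [  0.2   -0.05 -35.14]
opt 180 shift [-189.1  -20.5  -10. ] turn [-7.0000e-02 -2.7000e-01  1.4486e+02]
now [0.5574 0.2316 0.1904] q [-0.97  0.64  0.74  1.97 -0.61  0.77 -0.57] F [0.7 0.6 0.4] gap 0.0638 t 38.4
```

>>> play_rows --motion '[-0.5,-40,-2,-5,0,0,-8,-0.5,-80,-4,-10,0,0,-16,-0.5,-120,-6,-10,0,0,-24,-0.5,-160,-10,-10,0,0,-32,0,-200,-15,-10,0,0,-35,0,-240,-15,-10,0,0,-35,0,-280,-15,-10,0,0,-35,0,-280,-15,-10,0,0,-35]'

```text
t: 39.2
eef_pos: [0.3599, 0.0236, 0.1975]
tool_rot: [[0.094, 0.996, -0.003], [0.996, -0.094, 0.0], [0.0, -0.003, -1.0]]
ft_force: [-0.2, 0.5, -0.1]
finger_gap: 0.0431
```

Run:
```python
from h import *
t=capture("top");cv2.imwrite("pics/v_top_full.png",t);cv2.imwrite("pics/v_top.png",cv2.resize(t[130:270,170:450],None,fx=2.8,fy=2.8,interpolation=cv2.INTER_CUBIC))
print(get_state()["eef_pos"])
cv2.imwrite("pics/v_s.png",cv2.resize(capture("scene")[140:270,290:460],None,fx=4.5,fy=4.5,interpolation=cv2.INTER_CUBIC))
```

```text
[0.36304918 0.0252052  0.19777237]
```

View pics/v_top.png

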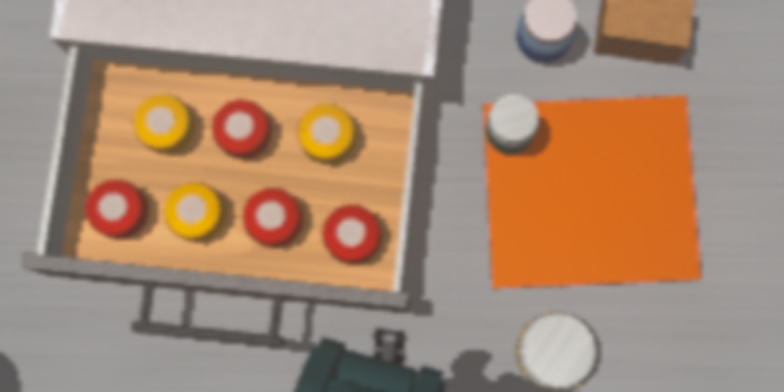

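View pics/v_s.png

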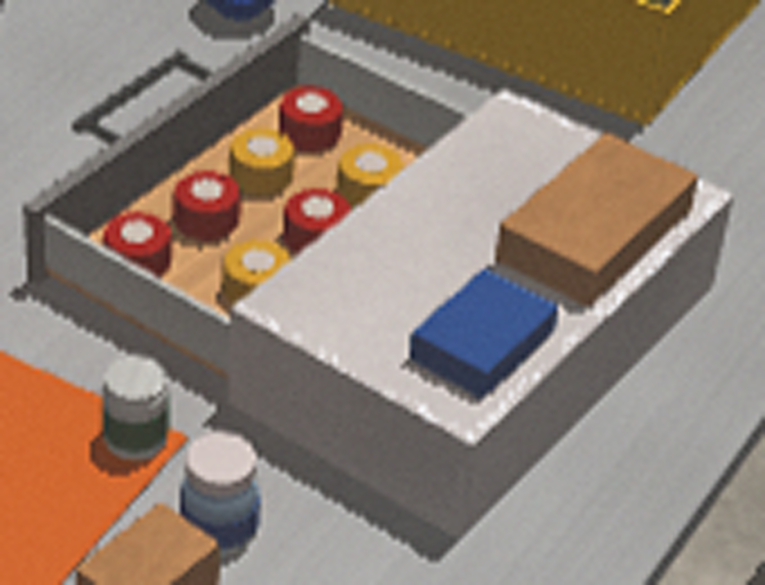

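Run:
```python
from h import *
f=lambda u,v:(170+(u+.5)/2.8-.5,130+(v+.5)/2.8-.5)
print("handle end L",ray("top",f(137,328),.08),"post R",ray("top",f(277,335),.08))
P=O+ex*(-.057); go(P[0],P[1],.15,ydir=-4.9)
a=[dr(ray("top",f(*uv),.054)) for uv in [(161,121),(239,125),(325,130),(113,206),(193,209),(271,214),(351,231)]]
print(a)
from scipy.spatial.distance import pdist
print("min gap",pdist(np.array(a)).min()-60)
```

```text
handle end L [0.43513587 0.27179001 0.08      ] post R [0.4307902  0.13474192 0.08      ]
opt 0 shift [179.5  46.7  48.1] turn [ 0.17 -0.02 -0.25]
opt 180 shift [179.5  46.7  48.1] turn [-4.0000e-02 -2.6000e-01  1.7975e+02]
now [0.3652 0.0264 0.1979] q [-0.7   0.3   0.62  2.45 -0.39  0.47  0.16] F [ 0.6  0.9 -0.5] gap 0.0425 t 39.3
[array([157.5,  84.6]), array([161.6,   4. ]), array([165.4, -84.8]), array([ 64.6, 120.6]), array([69.9, 39. ]), array([ 72.9, -40.6]), array([  63.9, -123.4])]
min gap 19.656512602548688
```

>>> play_rows --motion '[0,45,12,0,0,0,0,0,90,25,0,0,0,0,0,135,37,15,0,0,0,0,179,48,30,0,0,0,0,179,48,48,0,0,0,0,179,48,48,0,0,0,0,179,48,48,0,0,0]'

```text
t: 40.0
eef_pos: [0.4289, 0.2012, 0.149]
tool_rot: [[0.087, 0.996, 0.001], [0.996, -0.087, -0.002], [-0.002, 0.001, -1.0]]
ft_force: [-0.3, 0.2, 0.5]
finger_gap: 0.0427
```

Run:
```python
from h import *
go(.429,.201,.085,ydir=-4.9)
cv2.imwrite("pics/w_w.png",capture("wrist"))
```

```text
opt 0 shift [-0.1  0.  64. ] turn [ 0.07  0.1  -0.08]
opt 180 shift [-0.1  0.  64. ] turn [ 1.5000e-01 -1.1000e-01  1.7992e+02]
now [0.4289 0.2012 0.149 ] q [-0.91  0.51  0.51  2.26 -0.53  0.48 -0.07] F [-0.3  0.2  0.5] gap 0.0427 t 40.0
```

View pics/w_w.png

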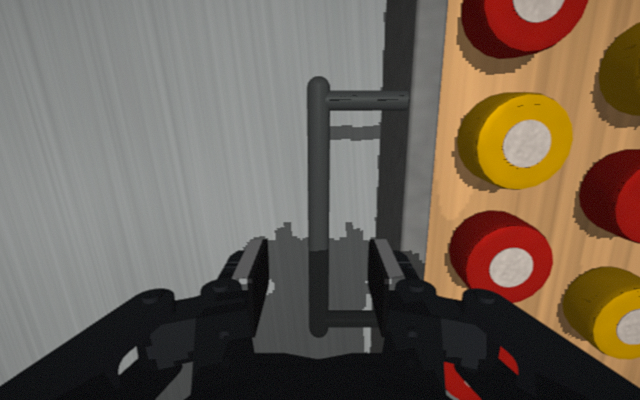

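Bar is centred between the fingers (u≈318). Descend and grip.

>>> play_rows --motion '[0,0,0,25,0,0,0,0,0,0,50,0,0,0,0,0,0,64,0,0,0,0,0,0,64,0,0,0,0.9,0,0,64,0,0,0,0.9,0,0,64,0,0,0,0.9,0,0,64,0,0,0,0.9,0,0,64,0,0,0]' --squeeze 40

```text
t: 40.85
eef_pos: [0.4295, 0.201, 0.0861]
tool_rot: [[0.087, 0.996, 0.003], [0.996, -0.087, -0.0], [0.0, 0.003, -1.0]]
ft_force: [-0.3, -1.4, 6.8]
finger_gap: 0.0106
```

Run:
```python
from h import *
s=get_state();p=np.array(s["eef_pos"]); e=np.array([.6447,.1823,0]); print("to home mm",(e-p)@ex*1000, "lat",(e-p)@ey*1000)
go(e[0],e[1],p[2],ydir=-4.9)
```

```text
to home mm 216.0166529525456 lat -0.2440510414023691
opt 0 shift [2.00e-01 2.16e+02 7.00e-01] turn [ 0.19 -0.   -0.12]
opt 180 shift [2.00e-01 2.16e+02 7.00e-01] turn [ -0.    -0.29 179.88]
now [0.4295 0.201  0.0861] q [-0.79  0.61  0.35  2.29 -0.65  0.33  0.04] F [-0.3 -1.4  6.8] gap 0.0106 t 40.85
```

>>> play_rows --motion '[0.9,0,2,0,0,0,0,0.9,0,6,0,0,0,0,0.9,0,12,0,0,0,0,0.9,0,20,0,0,0,0,0.9,0,28,0,0,0,0,0.9,0,36,0,0,0,0,0.9,0,44,0,0,0,0,0.9,0,52,0,0,0,0]'

```text
t: 41.65
eef_pos: [0.4806, 0.1966, 0.0862]
tool_rot: [[0.087, 0.996, 0.001], [0.996, -0.087, -0.0], [-0.0, 0.001, -1.0]]
ft_force: [-1.6, 0.3, 6.4]
finger_gap: 0.0101
```

>>> play_rows --motion '[0.9,0,8,0,0,0,0,0.9,0,16,0,0,0,0,0.9,0,24,0,0,0,0,0.9,0,32,0,0,0,0,0.9,0,40,0,0,0,0,0.9,0,48,0,0,0,0,0.9,0,56,0,0,0,0,0.9,0,64,0,0,0,0]'

```text
t: 42.45
eef_pos: [0.5443, 0.1911, 0.0862]
tool_rot: [[0.087, 0.996, 0.001], [0.996, -0.087, -0.0], [-0.0, 0.001, -1.0]]
ft_force: [-1.6, -0.8, 5.8]
finger_gap: 0.0108
```

>>> play_rows --motion '[0.9,0,8,0,0,0,0,0.9,0,16,0,0,0,0,0.9,0,24,0,0,0,0,0.9,0,32,0,0,0,0,0.9,0,40,0,0,0,0,0.9,0,47,0,0,0,0,0.9,0,53,0,0,0,0,0.9,0,58,0,0,0,0]'

```text
t: 43.25
eef_pos: [0.6028, 0.1861, 0.0862]
tool_rot: [[0.087, 0.996, 0.002], [0.996, -0.087, -0.001], [-0.0, 0.002, -1.0]]
ft_force: [-2.3, -0.1, 5.4]
finger_gap: 0.0105
```

>>> play_rows --motion '[0.9,0,4,0,0,0,0,0.9,0,8,0,0,0,0,0.9,0,12,0,0,0,0,0.9,0,15,0,0,0,0,0.9,0,18,0,0,0,0,0.9,0,20,0,0,0,0,0.9,0,22,0,0,0,0,0.9,0,24,0,0,0,0]'

```text
t: 44.05
eef_pos: [0.6265, 0.184, 0.0862]
tool_rot: [[0.087, 0.996, 0.002], [0.996, -0.087, -0.001], [-0.001, 0.002, -1.0]]
ft_force: [-1.4, -0.6, 5.9]
finger_gap: 0.0107
```

Run:
```python
from h import *
s=get_state();p=np.array(s["eef_pos"]); e=np.array([.6447,.1823,0]); print("to home mm",(e-p)@ex*1000, "lat",(e-p)@ey*1000)
go(e[0],e[1],p[2],ydir=-4.9)
```

```text
to home mm 18.28058777969694 lat -0.1301486260079894
opt 0 shift [-0.1 18.3  0. ] turn [ 0.13  0.03 -0.08]
opt 180 shift [-0.1 18.3  0. ] turn [ 5.0000e-02 -2.0000e-01  1.7992e+02]
now [0.6265 0.184  0.0862] q [-0.65  0.77  0.44  1.89 -0.55  0.6   0.06] F [-1.4 -0.6  5.9] gap 0.0107 t 44.05
```

>>> play_rows --motion '[0.9,0,2,0,0,0,0,0.9,0,4,0,0,0,0,0.9,0,6,0,0,0,0,0.9,0,8,0,0,0,0,0.9,0,10,0,0,0,0,0.9,0,11,0,0,0,0,0.9,0,12,0,0,0,0,0.9,0,13,0,0,0,0]'

```text
t: 44.85
eef_pos: [0.6395, 0.1829, 0.0862]
tool_rot: [[0.087, 0.996, 0.002], [0.996, -0.087, -0.001], [-0.001, 0.002, -1.0]]
ft_force: [-1.0, 0.8, 6.4]
finger_gap: 0.0104
```

>>> play_rows --motion '[0.9,0,1,0,0,0,0,0.9,0,2,0,0,0,0,0.9,0,3,0,0,0,0,0.9,0,3,0,0,0,0]'

```text
t: 45.25
eef_pos: [0.6427, 0.1826, 0.0863]
tool_rot: [[0.087, 0.996, 0.003], [0.996, -0.087, -0.001], [-0.001, 0.003, -1.0]]
ft_force: [-0.1, -0.8, 6.1]
finger_gap: 0.0103
```

>>> play_rows --motion '[0.9,0,1,0,0,0,0,0.9,0,2,0,0,0,0,0.9,0,2,0,0,0,0]'

```text
t: 45.55
eef_pos: [0.643, 0.1826, 0.0862]
tool_rot: [[0.087, 0.996, -0.001], [0.996, -0.087, -0.0], [-0.0, -0.001, -1.0]]
ft_force: [-3.6, -0.2, 8.5]
finger_gap: 0.0104
```

>>> play_rows --motion '[0.9,0,1,0,0,0,0,0.9,0,2,0,0,0,0,0.9,0,2,0,0,0,0]'

```text
t: 45.85
eef_pos: [0.6432, 0.1825, 0.0862]
tool_rot: [[0.086, 0.996, -0.005], [0.996, -0.086, 0.0], [-0.0, -0.005, -1.0]]
ft_force: [-7.8, 0.6, 11.1]
finger_gap: 0.0104
```

>>> play_rows --motion '[0.9,0,-2,0,0,0,0,0,0,-2,0,0,0,0,0,0,-2,0,0,0,0,0,0,-2,-20,0,0,0,0,0,-2,-60,0,0,0,0,0,-5,-110,0,0,0,0,0,-40,-120,0,0,0,0,0,-80,-120,0,0,0]'

```text
t: 46.65
eef_pos: [0.5691, 0.1892, 0.208]
tool_rot: [[0.088, 0.996, 0.01], [0.996, -0.088, 0.001], [0.001, 0.009, -1.0]]
ft_force: [-0.4, 1.7, -0.6]
finger_gap: 0.0424
```

>>> play_rows --motion '[0,-35,-30,0,0,0,0,0,-70,-60,0,0,0,0,0,-105,-90,0,0,0,0,0,-140,-110,0,0,0,0,0,-170,-130,0,0,0,0,0,-170,-130,0,0,0,0]'

```text
t: 47.25
eef_pos: [0.4174, 0.0274, 0.2049]
tool_rot: [[0.094, 0.996, -0.003], [0.996, -0.094, -0.001], [-0.002, -0.003, -1.0]]
ft_force: [-0.8, 0.2, -0.9]
finger_gap: 0.0428
```

Run:
```python
from h import *
t=capture("top");cv2.imwrite("pics/x_top_full.png",t);cv2.imwrite("pics/x_top.png",cv2.resize(t[55:205,180:350],None,fx=4,fy=4,interpolation=cv2.INTER_CUBIC))
cv2.imwrite("pics/x_s.png",cv2.resize(capture("scene")[140:270,240:460],None,fx=3.6,fy=3.6,interpolation=cv2.INTER_CUBIC))
print(get_state()["eef_pos"])
```

```text
[0.422016   0.03068148 0.2052772 ]
```

View pics/x_top.png

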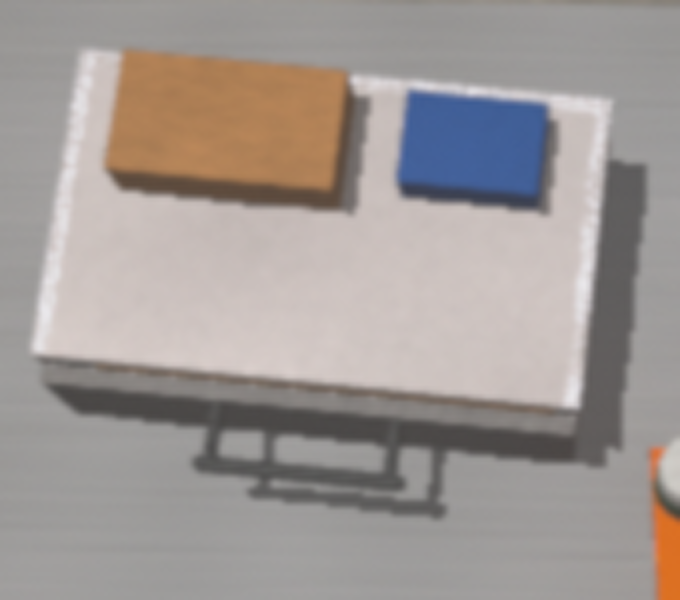

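View pics/x_s.png

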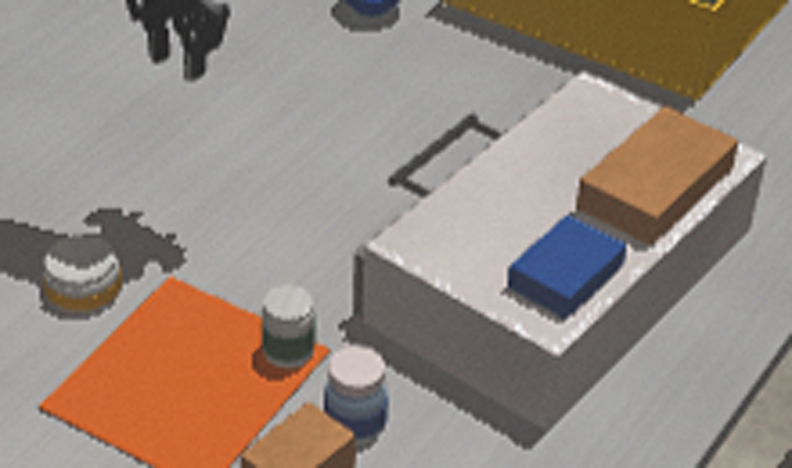

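View pics/x_top_full.png

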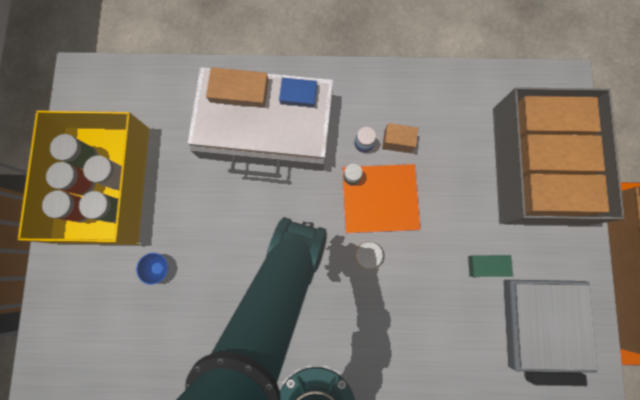

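Run:
```python
from h import *
f=lambda u,v:(180+u/4-.4,55+v/4-.4)
m=(ray("top",f(199,463),.08)+ray("top",f(401,482),.08))/2
print(m,(m-np.array([.6447,.1823,.08]))@ex*1000)
```

```text
[0.64462095 0.183088   0.08      ] -0.14606579901827105
```

>>> play_rows --motion '[0,0,0,0,0,0,0,0,0,0,0,0,0,0,0,0,0,0,0,0,0]'

```text
t: 47.65
eef_pos: [0.4228, 0.032, 0.205]
tool_rot: [[0.085, 0.996, 0.002], [0.996, -0.085, -0.001], [-0.001, 0.002, -1.0]]
ft_force: [-0.3, 0.2, 0.3]
finger_gap: 0.0428
```

```bash
python3 -c "
from workcell import *
print(sign_off())"
```

```text
the job is handed in; nothing more can be done
None
```

The job is handed in at 47.7 s. I pulled the drawer open by its handle, spread the four heaped cheeses, added all three from the board, and pushed the drawer home slowly while holding the handle.

**Last checks**
- **Layout:** with the drawer still open, the top picture showed all seven cheeses lying flat in one layer. The smallest gap I measured was about 20 mm, against the 8 mm asked. I could not see the cheeses again once the drawer was shut.
- **Drawer:** the push ended against the stop at about 8 N. The handle measured within about 0.2 mm of its home position, which is good to roughly 2 mm given the calibration.
- **Other objects:** the orange board is empty. By eye in the final pictures, the tins, jar, boxes and bowl are where they started. The gripper was well clear at sign-off.

**What went less well**
- **Hard contact:** while I was setting down the second cheese, the gripper pressed on the drawer front's top edge, and the wrist force read 71 N. That is under the 120 N wrist limit. The contact was probably the finger linkages, not the gripper's body, but I could not confirm that. If it was the body, it went over the 40 N limit. I lifted off and set that cheese down at an angle instead.
- **Drawer drift:** the drawer slid about 12 mm inward in total while I was placing cheeses. I re-measured it from the pictures and corrected for it as I went.

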